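# Check two preheating pans with an infrared thermometer

### The arm

A 6-joint arm with a two-finger parallel gripper is mounted at the origin on a cart in front of the work surface, level with it; the furniture and walls round the work are solid. World frame = base frame: x ahead of the robot, y to its left, z up, the work surface at z = 0. Lengths are in m, angles in rad, forces in N, time in s.
With the tool pointing down it reaches from about 0.4 to 0.925 m from the base axis. Payload 12.5 kg.
Tool frame: the origin (TCP) lies on the centre line of the jaws, within the pads' length; the fingertips stand 22 mm ahead of it and the grasp point (between the pads) lies 3 mm ahead of it; z points along the fingers, y is the line along which they close (so a half turn about z gives the same grasp; the last joint's range is limited). The gripper opens to 95 mm and grips with 3 to 60 N. Pads are 20 mm wide; open, the fingers measure 119 mm over their backs; the gripper's body (75 mm by 180 mm) begins 59 mm behind the grasp point.
Start: joints at [1.132, 0.491, 1.559, -0, 1.092, -0.106], TCP at [0.204, 0.591, 0.237] pointing down, gripper open.
Joint ranges: [-3.1, 3.1], [-0.84, 2.19], [0.05, 2.79], [-1.13, 4.28], [0.06, 2.93], [-2.69, 2.69]. Speed limits (rad/s): [2.22, 2.22, 2.79, 3.14, 3.14, 3.14].

### API

Orientations are given as a rotation vector (axis times angle).
In Python, from plant import sense, optics, close_job gives the robot as it stands.
- The arm moves only by the tool jog_arm, never from a script. Its argument "motion" is a list of rows, each a list of 7 numbers: the shift along the tool's x, y, z in m, then the turn, a rotation vector about the tool's x, y, z in rad, then the finger opening in m, from 0 to 0.0951. A call has 1 to 20 rows; each row shifts and turns the commanded pose from where the row before left it, along the tool's axes as they then stand; what a row does not reach is not made up. A row lasts 1/12 s, in which the tool goes at most 41.7 mm and 7.16 degrees, less where a joint would pass 70% of its speed; a pose out of reach is approached as far as the arm can. A call is refused whole if a number of a shift passes 0.0417 or a number of a turn 0.125, either way. A call with a gripper value outside its range is refused whole. The fingers move at their own pace and stop on an object; "grip_force" is the grip in N (left out, the last holds). Time passes only in rows, so rows that do not move let the fingers close. It gives the time, the measured TCP pose, the force, the opening and the grip force at its end, in the units of the state.
- sense(): the state, without advancing time (a new reading comes with each control period).
- optics.get_image(name): name is "scene" or "top" or "wrist"; returns a dict with "img" (420x560x3 uint8, red, green, blue), "camera_matrix" (3x3 intrinsics, pixels), "xyz" and "rotation" of the camera in the world. Camera axes: x right, y down, z forward; pixel columns grow to the right and rows downward; lengths in m; the calibration is good to about 2 mm. A picture is of the moment at which its call begins. There is no depth.
- close_job(): hands the job in; it is judged then, once.
The state is a dict: "t": time; "q": joint angles; "dq": joint speeds; "joint_efforts": joint torques, N m; "tool_pos": TCP position; "tool_rot": TCP orientation; "ft_force": force on the tool from outside, world axes, zero at the start; "ft_torque": the same for the moment, N m; "width": finger opening in m; "gripper_force": force on a finger pad.
Only numpy, scipy, OpenCV 4.12 (cv2) and the standard library are available. Lean on these libraries where they do the work, as an engineer would, in place of code of your own. Each camera call takes 0.05 s, during which the arm holds its last target. There are 200 camera calls.

### The job

Take the infrared thermometer off its rest and take a reading in the small pan, then in the large one: reaching in under each half-open lid, aim it at the dark spot in the middle of the pan's bottom with its nose 5 to 8 cm from the spot and hold it still there for two seconds. Do not bump the pans, move their lids or disturb the things standing about. Finally lay the thermometer back on its sloped rest as it was, screen up and nose down against the stop.

Things in the scene. Friction and masses are not known exactly. Their poses are not given: they have to be found in the camera images.
- thermometer: loose infrared thermometer, 90 g, 150 mm long: white bar 118 x 26 x 20 mm (x -75 to +43 mm), round nose 19 mm thick at the +x end. Origin mid-length on its centre line; x to the nose (it measures straight along +x), y across the 26 mm width, z out of the screen side. It starts nose down on the rest; the rear 60 mm (x -75 to -15 mm) overhangs the bed, free to grip across y
- thermometer_nose (a point): centre of the window at the tip of the thermometer's nose, 75 mm from its origin; axes as the thermometer
- rest: fixed black rest: foot plate 120 x 74 mm, raised bed 96 x 42 mm with side lips 10 mm high (34 mm between them) and a stop at its lower end, falling 20 degrees below level towards the rest's +x. Origin on the work surface; the seated thermometer's origin lies 85 mm straight above it, its x axis along the rest's +x, 20 degrees downward
- rest_seat (a point): where the nose tip is when the thermometer is seated on the rest against the stop; axes as the rest
- pan_small: the smaller of two round metal pans, fixed: inner radius 65 mm, wall 4 mm, base 11 mm, 76 mm high, loop handles at its +y and -y sides reaching 100 mm from the centre. Its lid, hinged at the +x side of the rim, stands half open; the mouth opens to the pan's -x side. Origin: centre of the underside; z up, x from the mouth to the hinge
- pan_small_spot (a point): centre of the dark round spot, 30 mm across, in the middle of the small pan's inside bottom, 11 mm above the pan's underside
- pan_small_lid (a joint): opening angle of the small pan's lid, 0 = shut; it stays where it is. The hinge axis lies 74 mm from the pan's centre along the pan's +x, 76 mm above its underside; the lid is a disc reaching 145 mm from the hinge axis
- pan_small_lid_edge (a point): point on the rim of the small pan's lid farthest from its hinge
- pan_large: the larger of two round metal pans, fixed: inner radius 85 mm, wall 4 mm, base 11 mm, 76 mm high, loop handles at its +y and -y sides reaching 120 mm from the centre. Its lid, hinged at the +x side of the rim, stands half open; the mouth opens to the pan's -x side. Origin: centre of the underside; z up, x from the mouth to the hinge
- pan_large_spot (a point): centre of the dark round spot, 30 mm across, in the middle of the large pan's inside bottom, 11 mm above the pan's underside
- pan_large_lid (a joint): opening angle of the large pan's lid, 0 = shut; it stays where it is. The hinge axis lies 94 mm from the pan's centre along the pan's +x, 76 mm above its underside; the lid is a disc reaching 185 mm from the hinge axis
- pan_large_lid_edge (a point): point on the rim of the large pan's lid farthest from its hinge
- salt_canister: bystander: blue and white salt canister, 71 mm across, 151 mm high, beside the rest; origin under its centre
- garlic: bystander: garlic bulb, 60 mm across, 59 mm high, beyond the rest's low end; origin under its centre
- tin_half: bystander: low food tin, 75 mm across, 58 mm high; origin under its centre
- soda_can: bystander: drink can, 53 mm across, 134 mm high; origin under its centre
- oil_bottle: bystander: square oil bottle, 60 mm wide, 273 mm high; origin under its centre
- spice_jar_b: bystander: spice jar with a red cap, 46 mm across, 97 mm high; origin under its centre

How it is judged:
On the way, in this order (a step that is already met when the one before it is completed fails the run):
1. the thermometer is aimed at the small pan's spot, 35 to 100 mm from it, and held steady for 1.2 s (y of pan_small_spot in the frame of thermometer_nose between -0.015 and 0.015 m and z of pan_small_spot in the frame of thermometer_nose between -0.015 and 0.015 m and x of pan_small_spot in the frame of thermometer_nose between 0.035 and 0.1 m and linear speed of thermometer below 0.02 m/s and angular speed of thermometer below 0.15 rad/s), for 1.2 s.
2. then the same at the large pan (y of pan_large_spot in the frame of thermometer_nose between -0.015 and 0.015 m and z of pan_large_spot in the frame of thermometer_nose between -0.015 and 0.015 m and x of pan_large_spot in the frame of thermometer_nose between 0.035 and 0.1 m and linear speed of thermometer below 0.02 m/s and angular speed of thermometer below 0.15 rad/s), for 1.2 s.
At the end, for the whole second after the job is handed in: the thermometer lies at rest on the bed of its rest, released: nose within 14 mm of its seat, sloping nose-down as the bed (within about 6 degrees), along the bed within 8 degrees, screen up (distance between thermometer_nose and rest_seat below 0.014 m and angle between thermometer's own x axis and vertical between 1.82 and 2.02 rad and angle between thermometer's own z axis and vertical below 0.55 rad and angle between the y axis of thermometer and the y axis of rest, either way round below 0.14 rad and linear speed of thermometer below 0.01 m/s and angular speed of thermometer below 0.1 rad/s); the robot touches nothing.
It fails at once if a pan is bumped with more than 4 N (contact force between any of the arm, the fingers, thermometer and pan_small above 4 N or contact force between any of the arm, the fingers, thermometer and pan_large above 4 N).
It fails at once if a lid is moved by more than 15 mm at its edge (distance of any of pan_small_lid_edge, pan_large_lid_edge from where it was at the start of the episode above 0.015 m).
It fails at once if a bystander is moved by more than 20 mm or tipped (distance of any of salt_canister, garlic, tin_half, soda_can, oil_bottle, spice_jar_b from where it was at the start of the episode above 0.02 m or angle between any of salt_canister, garlic, tin_half, soda_can, oil_bottle, spice_jar_b's own z axis and vertical above 0.4 rad).
It also fails if it takes over 69 s, if anything falls off the work surface, if the arm or the gripper's body presses on something with over 40 N, if the wrist force passes 120 N, or if a joint passes its speed limit or range.

## Working session

There is one attempt and no reset: what is moved stays moved. The work goes in short steps, Python scripts to look and compute and a tool call to move; the robot and the scene stay as the last step left them, time stands still between calls to the robot, and variables do not carry over. Pictures are saved under pics/ and viewed, at most 10 in all, crops included, and the job is handed in when it is done.

Besides the shell and the picture viewer there is one more tool, called after "Emit:" as name(argument=value, ...), one argument or row to a line, values as JSON. jog_arm: Moves the arm, as the interface text tells. Its arguments: {"type":"object","properties":{"motion":{"type":"array"},"grip_force":{"type":"number"}},"required":["motion"]}

```bash
mkdir -p pics && ls && python3 - <<'E'
from plant import sense, optics
import cv2, numpy as np, pickle
d={}
for n in ("scene","top","wrist"):
    r=optics.get_image(n); d[n]=r
    cv2.imwrite(f"pics/{n}0.png",cv2.resize(r["img"][:,:,::-1],(784,588),interpolation=cv2.INTER_CUBIC))
    print(n,r["camera_matrix"].tolist(),np.round(r["xyz"],4),np.round(r["rotation"],4).tolist())
pickle.dump(d,open("im0.pkl","wb"))
print(sense())
E
```

```text
pics
scene [[389.44548405879243, 0.0, 283.62123451408667], [0.0, 389.44548405879243, 208.21910791576056], [0.0, 0.0, 1.0]] [0.8785 1.1072 0.9899] [-0.3796, -2.7062, 1.2607]
top [[531.8374115473666, 0.0, 281.090586232506], [0.0, 531.8374115473666, 222.53364105765684], [0.0, 0.0, 1.0]] [-0.1588 -0.008   1.506 ] [-2.0702, 1.8103, -0.418]
wrist [[318.29491471579564, 0.0, 280.4231002268903], [0.0, 318.29491471579564, 210.72381699563192], [0.0, 0.0, 1.0]] [0.1312 0.6149 0.3843] [2.3678, 1.6862, 0.2314]
{'t': 0.15, 'q': array([ 1.13240874e+00,  4.91407875e-01,  1.55929349e+00,  8.51078763e-06,
        1.09169946e+00, -1.05592945e-01]), 'dq': array([-8.54369951e-04, -1.89732480e-03,  7.50698535e-05,  6.28881950e-05,
        7.47202755e-04, -1.34626233e-03]), 'joint_efforts': array([ 2.02863797e-03, -6.12893057e+01, -2.58271605e+01,  6.92404015e-02,
        4.74780123e-02, -3.51575648e-05]), 'tool_pos': array([0.20408656, 0.59058006, 0.23620969]), 'tool_rot': array([-5.20312479e-01, -3.09797805e+00,  1.21952650e-03]), 'ft_force': array([-0.01594165,  0.40491548, -0.49336414]), 'ft_torque': array([-0.03340609, -0.05099247,  0.01093659]), 'gripper_force': 0.0, 'width': 0.09496962926046378}
```

View pics/scene0.png

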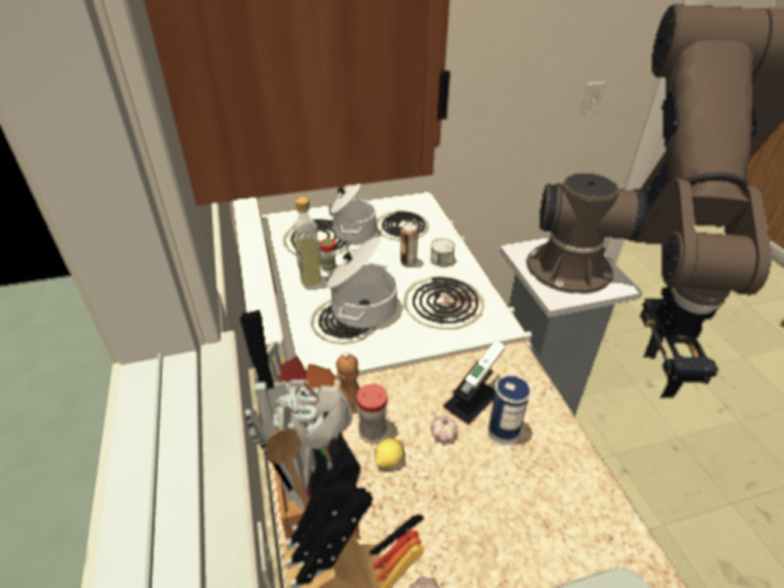

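View pics/top0.png

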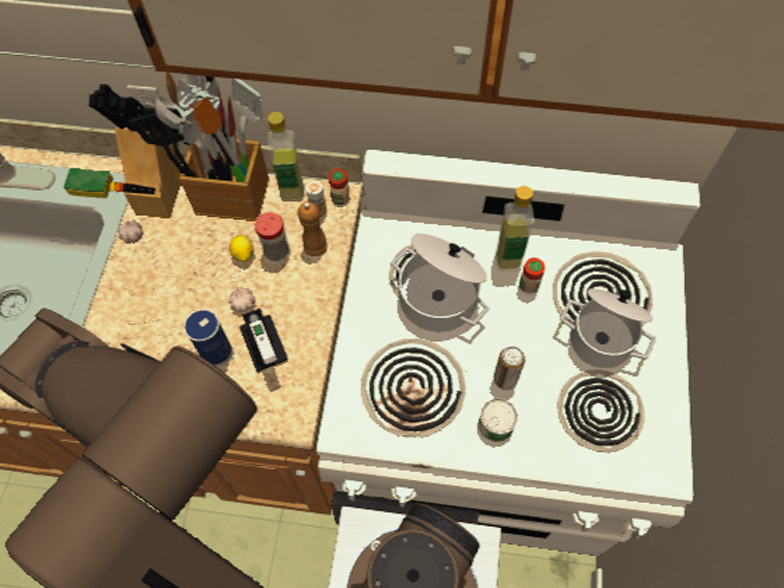

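View pics/wrist0.png

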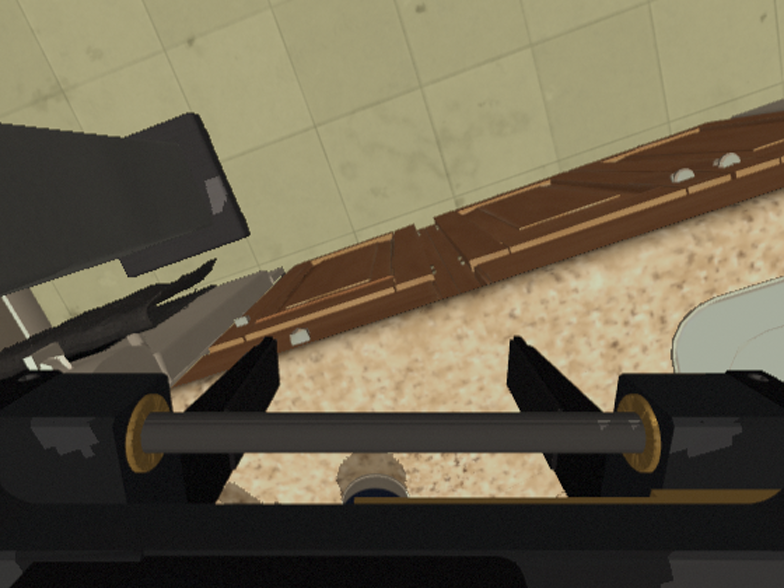

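The scene view shows the rest with the thermometer at about (475,380), the canister at (508,410), the large pan at (363,295) and the small pan at (355,220). In the top view the rest is at (262,338), the large pan at (438,290) and the small pan at (605,335). The wrist view shows only the floor and the counter edge. Next I'll enlarge crops of these to read the points.

```bash
python3 - <<'E'
import cv2, numpy as np, pickle
d=pickle.load(open("im0.pkl","rb"))
def tile(n,x,y,w=100,h=75,s=4):
    t=cv2.resize(d[n]["img"][y:y+h,x:x+w,::-1],None,fx=s,fy=s,interpolation=cv2.INTER_CUBIC)
    for k in range(0,w,10):
        cv2.line(t,(k*s,0),(k*s,12 if (x+k)%50==0 else 5),(0,0,255),1)
        if k%20==0: cv2.putText(t,str(x+k),(k*s,20),0,.3,(0,0,255),1)
    for k in range(0,h,10):
        cv2.line(t,(0,k*s),(5,k*s),(0,0,255),1)
        cv2.putText(t,str(y+k),(6,k*s+4),0,.3,(0,0,255),1)
    return t
def mos(n,c,f): cv2.imwrite(f,np.vstack([np.hstack([tile(n,*c[0]),tile(n,*c[1])]),np.hstack([tile(n,*c[2]),tile(n,*c[3])])]))
mos("top",[(130,200),(268,162),(395,195),(330,235)],"pics/topc.png")
mos("scene",[(300,235),(215,165),(220,125),(265,145)],"pics/scenec.png")
E
```

```text
(no output)
```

View pics/topc.png

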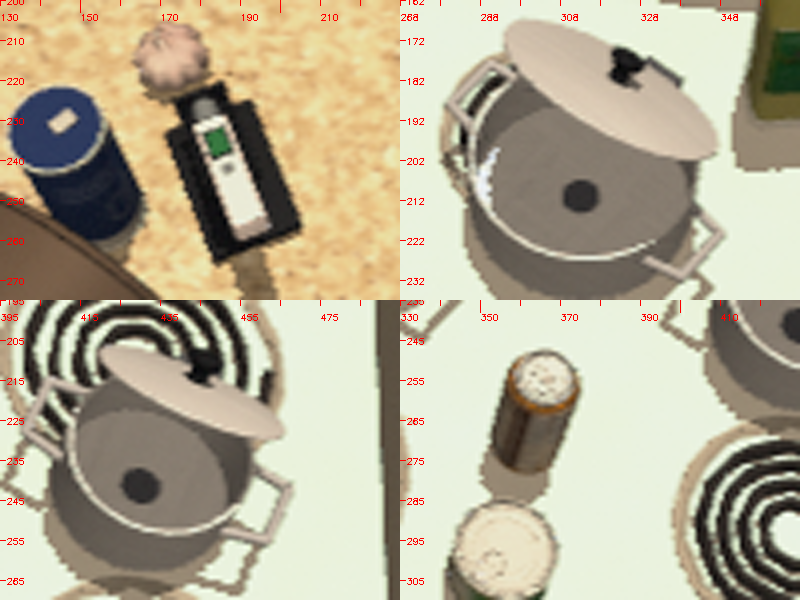

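View pics/scenec.png

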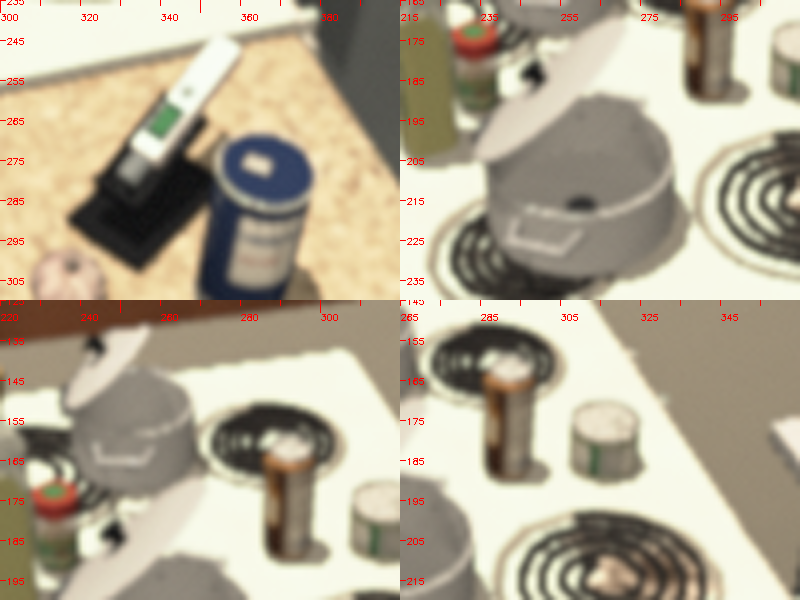

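Readings from the enlarged crops, in native pixels:

| View | Point | Position |
|---|---|---|
| Top | Large spot | (313.3, 211) |
| Top | Small spot | (430.3, 241.5) |
| Top | Thermometer body, front edge | (178.5–186.5, 231.8–228) |
| Top | Thermometer body, rear edge | (189.3–197, 260–255.5) |
| Scene | Thermometer body, rear end | about (357, 246) |

I'll fit poses to these, along with the rims and lids.

```bash
cat > h.py <<'E'
import cv2, numpy as np, pickle
from scipy.optimize import least_squares
from scipy.spatial.transform import Rotation as R
d=pickle.load(open("im0.pkl","rb"))
def proj(n,P,d=d):
    c=d[n]; Rm=R.from_rotvec(c["rotation"]).as_matrix(); p=(np.atleast_2d(P)-c["xyz"])@Rm
    p=p@np.array(c["camera_matrix"]).T; return p[:,:2]/p[:,2:]
def ray(n,uv,z,d=d):
    c=d[n]; v=R.from_rotvec(c["rotation"]).apply(np.linalg.solve(c["camera_matrix"],[*uv,1])); return c["xyz"]+v*(z-c["xyz"][2])/v[2]
E
cat > fit.py <<'E'
from h import *
A=lambda l,ox,oy,tx,ty:[( (x-tx)/4+ox,(y-ty)/4+oy) for x,y in l]
for nm,uv,z in [("Lspot",(313.25,211),.011),("Sspot",(430.25,241.5),.011),("canister",(144.2,232),.151),("garlic",(172.5,213.5),.05),("soda",(366.7,253.8),.134),("tin",(356.2,297.7),.058),("oil",(373.5,139),.273),("spice",(382,189),.097)]:
    print(nm,np.round(ray("top",uv,z),4), "scene px",np.round(proj("scene",ray("top",uv,z)),1))
# thermometer
top=np.array(A([(194,127),(226,112),(237,240),(268,222)],130,200,0,0))
sc=np.array(A([(132,152),(160,163),(218,37),(242,50)],300,235,0,0))
def pts(p):
    # local: front y+ / y-, rear ; nose direction
    M=R.from_euler("ZY",[p[3],p[4]])
    s=p[5] if len(p)>5 else 1
    L=np.array([[.043,.013,.01],[.043,-.013,.01],[-.075,.013,.01],[-.075,-.013,.01]])
    return M.apply(L)+p[:3]
f=lambda p:np.r_[(proj("top",pts(p))-top).ravel(),(proj("scene",pts(p))-sc[[1,0,3,2]] ).ravel(),(p[4]-.349)*50,(p[2]-.085)*500]
x0=np.r_[ray("top",(187,243),.085),2.0,.349]
for sw in (0,):
    for y0 in (1.0,2.0,-2.,0):
        x0[3]=y0;s=least_squares(f,x0,loss="soft_l1"); print("thermo",np.round(s.x,4),round(s.cost,2))
print(np.round(s.fun,1))
# pans
def pan(name,ri,spot,lid,rimp,hL,hR):
    lr=(ri+9+ (ri+80-65-9+0) )/2 if 0 else {65:.0725,85:.0925}[ri]
    hx=(ri+9)/1e3
    th=np.linspace(0,2*np.pi,361)
    def model(p):
        c=np.array([p[0],p[1],0]);M=R.from_euler("z",p[2])
        a=p[3]
        u=hx-lr+lr*0
        # disc centre at hinge - lr along lid direction
        X=np.c_[-lr+lr*np.cos(th),lr*np.sin(th),0*th]
        X=R.from_euler("y",a).apply(X)+[hx,0,.076]
        rim=np.c_[(ri+4)/1e3*np.cos(th),(ri+4)/1e3*np.sin(th),0*th+.076]
        return M.apply(X)+c,M.apply(rim)+c,M.apply([[0,0,.011]])+c,(M.apply([[-lr*2*np.cos(a)+hx,0,.076+2*lr*np.sin(a)]])+c)[0]
    dd=lambda q,curve:np.linalg.norm(q[:,None]-curve[None],axis=2).min(1)
    def f(p):
        l,r,s,_=model(p)
        o=[(proj("top",s)-spot).ravel()*2]
        for cam in lid: o.append(dd(np.array(lid[cam]),proj(cam,l)))
        for cam in rimp: o.append(dd(np.array(rimp[cam]),proj(cam,r)))
        return np.concatenate(o)
    s0=ray("top",spot,.011)
    best=min((least_squares(f,[s0[0],s0[1],y,a],loss="soft_l1") for y in np.arange(-3,3.2,.5) for a in (.6,1.0)),key=lambda s:s.cost)
    print(name,np.round(best.x,4),"lid deg",np.degrees(best.x[3]),round(best.cost,2),"edge",np.round(model(best.x)[3],3)); print(np.round(best.fun,1))
t=lambda l:A(l,268,162,400,0)
pan("large",85,(313.25,211),{"top":t([(503,30),(525,20),(560,23),(620,42),(660,65),(700,108),(718,145),(680,155),(620,132),(560,95),(520,62)]),
 "scene":A([(476,150),(495,158),(530,140),(570,107),(605,65),(624,30),(615,21),(480,125),(500,95)],215,165,400,0)},
 {"top":t([(472,150),(480,185),(510,225),(550,250),(590,259),(640,250),(670,230),(692,190)]),"scene":A([(489,175),(520,208),(570,215),(620,208),(660,185),(673,160)],215,165,400,0)},0,0)
t=lambda l:A(l,395,195,0,300)
pan("small",65,(430.25,241.5),{"top":t([(101,350),(120,345),(160,352),(215,370),(255,395),(280,425),(280,438),(240,432),(180,410),(130,382),(105,362)]),
 "scene":A([(64,397),(70,408),(90,395),(125,360),(150,328)],220,125,0,300)},
 {"top":t([(68,425),(72,455),(90,490),(120,515),(160,531),(200,530),(235,512),(250,475)])},0,0)
E
python3 fit.py
```

```text
Lspot [0.6422 0.0181 0.011 ] scene px [[259.3 217.8]]
Sspot [ 0.583  -0.3509  0.011 ] scene px [[252.9 163.6]]
canister [0.4378 0.484  0.151 ] scene px [[367.8 273.1]]
garlic [0.5559 0.4494 0.05  ] scene px [[321.3 295.2]]
soda [ 0.4606 -0.1473  0.134 ] scene px [[292.9 160.5]]
tin [ 0.3551 -0.1342  0.058 ] scene px [[317.4 174. ]]
oil [ 0.7521 -0.1294  0.273 ] scene px [[217.8 142. ]]
spice [ 0.6991 -0.1834  0.097 ] scene px [[233.1 172.1]]
thermo [0.4544 0.377  0.0771 0.5645 0.3294] 7.3
thermo [0.4544 0.377  0.0771 0.5645 0.3294] 7.3
thermo [0.4544 0.377  0.0771 0.5645 0.3294] 7.3
thermo [0.4544 0.377  0.0771 0.5645 0.3294] 7.3
[-0.6  0.5 -0.4  1.  -0.7 -1.5  0.1 -0.5 -0.5 -0.1 -0.4 -1.7  0.7 -0.2
 -0.2 -0.9 -1.  -3.9]
large [ 0.6435  0.0159 -0.5538  0.7812] lid deg 44.75788679403381 14.86 edge [0.612 0.036 0.206]
[ 1.5 -0.6  0.4  0.1  0.5  1.6  1.6  0.6  1.4  0.1  0.4  0.8  0.4  0.9
  1.4  0.2  0.9  1.1  1.8  0.5  1.5  2.2  0.1  0.7  1.2  0.6  0.1  0.3
  0.2  1.5  2.4  0.9  1.5  1.   0.1  0.8]
small [ 0.5852 -0.3512 -0.3939  0.8005] lid deg 45.86633947590788 4.96 edge [ 0.56  -0.341  0.18 ]
[ 0.2 -1.3  0.3  0.5  0.4  1.7  1.2  0.6  0.5  0.4  0.1  0.2  0.4  0.3
  1.   0.6  0.2  0.9  0.5  0.3  0.5  0.5  0.2  0.4  0.6  1.1]
```

Most cross-checks agree between the two cameras: soda can, tin, pan rims, and both lids at about 45°. The canister and thermometer suggest a small height difference, so I'll triangulate them freely and compute a pre-grasp pose.

```bash
cat >> h.py <<'E'
def frame(yaw,elev,flip=1):
    z=np.array([np.cos(elev)*np.cos(yaw),np.cos(elev)*np.sin(yaw),-np.sin(elev)]); y=flip*np.array([-np.sin(yaw),np.cos(yaw),0]); return np.c_[np.cross(y,z),y,z]
def row(p0,R0,p1,R1,N):
    "constant row (dp,dr) which repeated N times goes from pose 0 to pose 1; prints it and path"
    r=R.from_matrix(R0.T@R1).as_rotvec()/N
    S=sum(R.from_rotvec(k*r).as_matrix() for k in range(N))
    dp=np.linalg.solve(S,R0.T@(np.asarray(p1)-p0))
    print(N,"x",np.round(dp,4).tolist(),np.round(r,4).tolist(),"max dp",np.abs(dp).max().round(4),"deg",np.degrees(np.linalg.norm(r)).round(2))
    P=np.array(p0,float);M=R0.copy();path=[]
    for k in range(N): P=P+M@dp;M=M@R.from_rotvec(r).as_matrix();path.append(P)
    print("  path",[np.round(path[i],3).tolist() for i in (N//4,N//2,3*N//4,N-1)])
    return dp,r
def cur():
    from plant import sense
    s=sense(); return np.array(s["tool_pos"]),R.from_rotvec(s["tool_rot"]).as_matrix(),s
E
python3 - <<'E'
from h import *
def tri(a,b):
    f=lambda P:np.r_[(proj("top",P)-a).ravel(),(proj("scene",P)-b).ravel()]
    s=least_squares(f,[.5,.2,.1]);return np.round(s.x,4),np.round(s.fun,1)
print("canister",tri((144.4,231.9),(366.3,276.3)))
print("rear edge mid",tri((193.1,257.7),(357.5,245.9)))
print("front edge mid",tri((182.5,229.9),(336.5,274.4)))
print("soda",tri((366.7,253.8),(292,161)))
print("tin",tri((356.2,297.7),(316,173)))
p,M,s=cur(); print(np.round(M,3))
print("wristcam in tool",np.round(M.T@(d["wrist"]["xyz"]-p),4)); print(np.round(M.T@R.from_rotvec(d["wrist"]["rotation"]).as_matrix(),3))
yaw,el=.5645,np.radians(45)
o=np.array([.4544,.377,.085])
F=frame(yaw,np.radians(20)); x=F[:,2]
for fl in (1,-1):
    T=frame(yaw,el,fl); g=o-.05*x; tcp=g-.003*T[:,2]-.13*T[:,2]; print("pre",np.round(tcp,3)); row(p,M,tcp,T,20)
E
```

```text
canister (array([0.4422, 0.4868, 0.1419]), array([ 0., -0.,  0.,  0.]))
rear edge mid (array([0.3963, 0.34  , 0.1069]), array([ 0.1, -0.1,  0.2,  0.1]))
front edge mid (array([0.4927, 0.4015, 0.0712]), array([-0.6,  0.6, -0.8, -0.3]))
soda (array([ 0.4626, -0.148 ,  0.1308]), array([ 0.1, -0.2,  0.3,  0.2]))
tin (array([ 0.3565, -0.1354,  0.0596]), array([ 0.5, -0.6,  1. ,  0.5]))
[[-0.945  0.327 -0.   ]
 [ 0.327  0.945 -0.001]
 [ 0.    -0.001 -1.   ]]
wristcam in tool [ 0.0769 -0.0009 -0.1481]
[[-0.001 -0.962 -0.272]
 [ 1.    -0.    -0.001]
 [ 0.001 -0.272  0.962]]
pre [0.335 0.302 0.196]
20 x [-0.0047, -0.0157, 0.003] [-0.0176, -0.0366, -0.0425] max dp 0.0157 deg 3.37
  path [[0.212, 0.493, 0.217], [0.241, 0.416, 0.204], [0.288, 0.348, 0.196], [0.335, 0.302, 0.196]]
pre [0.335 0.302 0.196]
20 x [-0.0191, 0.004, -0.0045] [-0.0436, 0.021, 0.1053] max dp 0.0191 deg 6.64
  path [[0.31, 0.544, 0.257], [0.363, 0.461, 0.255], [0.367, 0.365, 0.231], [0.335, 0.302, 0.196]]
```

Emit:
jog_arm(
  motion=[
    [-0.0047,-0.0157,0.003,-0.0176,-0.0366,-0.0425,0.07],
    [-0.0047,-0.0157,0.003,-0.0176,-0.0366,-0.0425,0.07],
    [-0.0047,-0.0157,0.003,-0.0176,-0.0366,-0.0425,0.07],
    [-0.0047,-0.0157,0.003,-0.0176,-0.0366,-0.0425,0.07],
    [-0.0047,-0.0157,0.003,-0.0176,-0.0366,-0.0425,0.07],
    [-0.0047,-0.0157,0.003,-0.0176,-0.0366,-0.0425,0.07],
    [-0.0047,-0.0157,0.003,-0.0176,-0.0366,-0.0425,0.07],
    [-0.0047,-0.0157,0.003,-0.0176,-0.0366,-0.0425,0.07],
    [-0.0047,-0.0157,0.003,-0.0176,-0.0366,-0.0425,0.07],
    [-0.0047,-0.0157,0.003,-0.0176,-0.0366,-0.0425,0.07],
    [-0.0047,-0.0157,0.003,-0.0176,-0.0366,-0.0425,0.07],
    [-0.0047,-0.0157,0.003,-0.0176,-0.0366,-0.0425,0.07],
    [-0.0047,-0.0157,0.003,-0.0176,-0.0366,-0.0425,0.07],
    [-0.0047,-0.0157,0.003,-0.0176,-0.0366,-0.0425,0.07],
    [-0.0047,-0.0157,0.003,-0.0176,-0.0366,-0.0425,0.07],
    [-0.0047,-0.0157,0.003,-0.0176,-0.0366,-0.0425,0.07],
    [-0.0047,-0.0157,0.003,-0.0176,-0.0366,-0.0425,0.07],
    [-0.0047,-0.0157,0.003,-0.0176,-0.0366,-0.0425,0.07],
    [-0.0047,-0.0157,0.003,-0.0176,-0.0366,-0.0425,0.07],
    [-0.0047,-0.0157,0.003,-0.0176,-0.0366,-0.0425,0.07],
  ],
)

```text
t: 1.82
tool_pos: [0.3379, 0.3118, 0.2556]
tool_rot: [-0.67, 2.359, 0.236]
ft_force: [-0.7, -0.6, -0.0]
width: 0.0698
gripper_force: 0.0
```

```bash
python3 - <<'E'
from h import *
from plant import optics
p,M,s=cur(); print(s["t"],np.round(p,4),np.round(M,3).tolist(),np.round(s["q"],3))
r={n:optics.get_image(n) for n in ("wrist","top")}
pickle.dump(r,open("im1.pkl","wb"))
im=r["wrist"]["img"][:,:,::-1]
cv2.imwrite("pics/w1.png",cv2.resize(im,(784,588),interpolation=cv2.INTER_CUBIC))
E
```

```text
1.8167 [0.3379 0.3118 0.2556] [[-0.647, -0.523, 0.555], [-0.403, 0.852, 0.334], [-0.647, -0.008, -0.762]] [ 0.634  0.092  2.32  -1.134  0.066 -0.379]
```

View pics/w1.png

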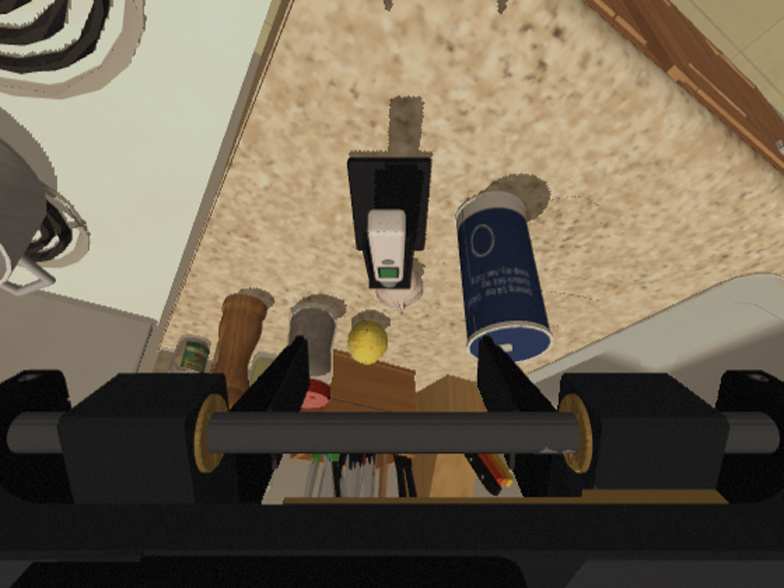

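The wrist view shows the thermometer from behind on the rest: white body at (387,245), rest foot plate at (348–431, 157–250), canister clear to the right. Joint 5 ran into its lower limit, so the pick needs a steeper tool, about 60°. I'll enlarge this view to refine the thermometer pose.

```bash
python3 - <<'E'
import cv2, numpy as np, pickle
r=pickle.load(open("im1.pkl","rb"))
x,y,w,h,s=235,95,80,120,5
t=cv2.resize(r["wrist"]["img"][y:y+h,x:x+w,::-1],None,fx=s,fy=s,interpolation=cv2.INTER_CUBIC)
for k in range(0,w,10): cv2.line(t,(k*s,0),(k*s,6),(0,0,255),1); cv2.putText(t,str(x+k),(k*s,18),0,.35,(0,0,255),1)
for k in range(0,h,10): cv2.line(t,(0,k*s),(6,k*s),(0,0,255),1); cv2.putText(t,str(y+k),(8,k*s+4),0,.35,(0,0,255),1)
x,y,w,h=140,190,80,120
u=cv2.resize(r["top"]["img"][y:y+h,x:x+w,::-1],None,fx=s,fy=s,interpolation=cv2.INTER_CUBIC)
cv2.imwrite("pics/c2.png",np.hstack([t,u]))
print(r["wrist"]["xyz"],r["wrist"]["rotation"])
E
```

```text
[0.20575488 0.23039222 0.31865482] [1.18025744 2.11772416 1.12288887]
```

View pics/c2.png

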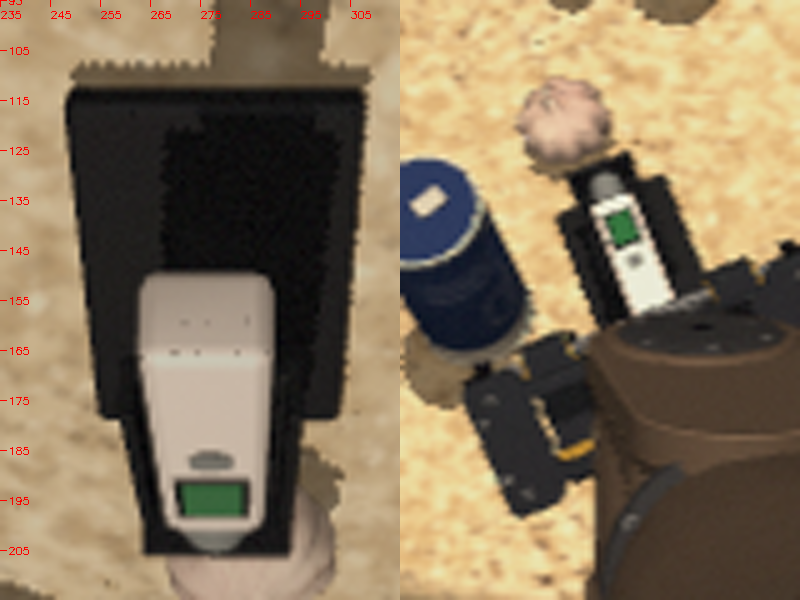

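The crop gives the thermometer rear top edge at row 165.4 (columns 262.6–289.6), the rear bottom edge at row 149.4 and the screen front edge at row 200.6. The foot plate corners are (248.6,113.4), (308,113), (255,178.6) and (302.6,178.6).

```bash
python3 - <<'E'
from h import *
d1=pickle.load(open("im1.pkl","rb"))
# which side is image-left in wrist? determined by min
L=np.array([[-.075,.013,.01],[-.075,-.013,.01],[-.075,.013,-.01],[-.075,-.013,-.01],[.043,.013,.01],[.043,-.013,.01]])
W=np.array([[262.6,165.4],[289.6,165.4],[263,149.4],[289.6,149.4],[267.5,200.6],[288,200.6]])
T=np.array([[(194/4)+130,127/4+200],[226/4+130,228],[237/4+130,260],[197,255.5]])
for name,Wm in (("a",W),("b",W[[1,0,3,2,5,4]])):
    def f(p,wt=1):
        X=R.from_euler("ZY",p[3:5]).apply(L)+p[:3]
        return np.r_[(proj("wrist",X,d1)-Wm).ravel(),(proj("top",X[[4,5,0,1]])-T).ravel()*wt,(p[4]-.349)*100]
    for wt in (1,0):
        s=least_squares(f,[.454,.377,.08,.56,.349],kwargs={"wt":wt},loss="soft_l1"); print(name,np.round(s.x,4),round(s.cost,2)); 
    print(np.round(s.fun,1))
F=np.array([[-.06,-.037,0],[-.06,.037,0],[.06,-.037,0],[.06,.037,0]])
Fw=np.array([[308,113],[248.6,113.4],[302.6,178.6],[255,178.6]])
for Wm in (Fw,Fw[[1,0,3,2]]):
    f=lambda p:(proj("wrist",R.from_euler("z",p[3]).apply(F)+p[:3],d1)-Wm).ravel()
    s=least_squares(f,[.45,.37,0,.56]); print("foot",np.round(s.x,4),round(s.cost,2),np.round(s.fun,1))
E
```

```text
a [0.4551 0.3753 0.0853 0.5592 0.3496] 153.81
a [0.511  0.4007 0.0363 0.5696 0.2817] 136.56
[ 17.2  -0.1 -32.    0.1  16.8   0.6 -31.6   0.8  14.1  -1.2 -23.5  -1.1
  -0.   -0.   -0.   -0.   -0.   -0.   -0.   -0.   -6.7]
b [0.4519 0.3749 0.0877 0.5512 0.3505] 10.13
b [0.4663 0.3835 0.0747 0.553  0.344 ] 3.48
[-0.2  1.8  0.2  1.7 -0.2 -1.1  0.2 -1.1 -0.5 -0.1  0.5 -0.2 -0.  -0.
 -0.  -0.  -0.  -0.  -0.  -0.  -0.5]
foot [ 1.6906  1.1081 -1.4346  0.5944] 3471.54 [-34.8  26.7  34.5  26.  -28.5 -27.4  28.7 -27.6]
foot [0.4757 0.3901 0.0075 0.553 ] 2.34 [-1.1  0.4  0.9  0.9 -0.4 -0.9  0.7 -0.7]
```

The wrist and top fits agree: thermometer origin about (0.453, 0.376, 0.085), yaw 0.553, which matches the 85 mm given. I'll move to a pre-grasp at 60° tool elevation.

```bash
cat >> h.py <<'E'
TO=np.array([.453,.376,.085]);TY=.553
TX=frame(TY,np.radians(20))[:,2]
TPICK=frame(TY,np.radians(60)); GP=TO-.048*TX-.003*TPICK[:,2]
E
python3 - <<'E'
from h import *
p,M,s=cur()
print(GP); row(p,M,GP-.08*TPICK[:,2],TPICK,8)
E
```

```text
[0.41334114 0.35152095 0.10401504]
8 x [0.0017, -0.0009, 0.0117] [-0.0005, 0.0229, 0.0] max dp 0.0117 deg 1.32
  path [[0.355, 0.321, 0.226], [0.365, 0.325, 0.206], [0.375, 0.329, 0.184], [0.379, 0.331, 0.173]]
```

Emit:
jog_arm(
  motion=[
    [0.0017,-0.0009,0.0117,-0.0005,0.0229,0,0.07],
    [0.0017,-0.0009,0.0117,-0.0005,0.0229,0,0.07],
    [0.0017,-0.0009,0.0117,-0.0005,0.0229,0,0.07],
    [0.0017,-0.0009,0.0117,-0.0005,0.0229,0,0.07],
    [0.0017,-0.0009,0.0117,-0.0005,0.0229,0,0.07],
    [0.0017,-0.0009,0.0117,-0.0005,0.0229,0,0.07],
    [0.0017,-0.0009,0.0117,-0.0005,0.0229,0,0.07],
    [0.0017,-0.0009,0.0117,-0.0005,0.0229,0,0.07],
    [0,0,0,0,0,0,0.07],
  ],
)

```text
t: 2.67
tool_pos: [0.3773, 0.3327, 0.1711]
tool_rot: [-0.72, 2.537, 0.19]
ft_force: [-0.9, 0.3, -0.1]
width: 0.07
gripper_force: 0.0
```

```bash
python3 - <<'E'
from h import *
p,M,s=cur(); print(s["t"],np.round(p,4),np.round(M,3).tolist(),np.round(s["q"],3)); print(np.round(TPICK,3).tolist(),np.round(GP-.08*TPICK[:,2],4))
row(p,M,GP,TPICK,8)
row(p,M,GP-.08*TPICK[:,2],TPICK,3)
E
```

```text
2.6667 [0.3773 0.3327 0.1711] [[-0.74, -0.525, 0.421], [-0.457, 0.851, 0.259], [-0.494, -0.001, -0.869]] [ 0.604  0.318  2.234 -0.347  0.077 -1.18 ]
[[-0.737, -0.525, 0.425], [-0.455, 0.851, 0.263], [-0.5, 0.0, -0.866]] [0.3793 0.3305 0.1733]
8 x [-0.0002, -0.0004, 0.0098] [-0.0001, -0.0008, 0.0] max dp 0.0098 deg 0.05
  path [[0.391, 0.34, 0.146], [0.4, 0.344, 0.129], [0.409, 0.349, 0.112], [0.413, 0.352, 0.104]]
3 x [-0.0005, -0.001, -0.0005] [-0.0002, -0.0021, 0.0001] max dp 0.001 deg 0.12
  path [[0.378, 0.332, 0.172], [0.379, 0.331, 0.173], [0.379, 0.331, 0.173], [0.379, 0.331, 0.173]]
```

Emit:
jog_arm(
  motion=[
    [-0.0002,-0.0004,0.0098,-0.0001,-0.0008,0,0.07],
    [-0.0002,-0.0004,0.0098,-0.0001,-0.0008,0,0.07],
    [-0.0002,-0.0004,0.0098,-0.0001,-0.0008,0,0.07],
    [-0.0002,-0.0004,0.0098,-0.0001,-0.0008,0,0.07],
    [-0.0002,-0.0004,0.0098,-0.0001,-0.0008,0,0.07],
    [-0.0002,-0.0004,0.0098,-0.0001,-0.0008,0,0.07],
    [-0.0002,-0.0004,0.0098,-0.0001,-0.0008,0,0.07],
    [-0.0002,-0.0004,0.0098,-0.0001,-0.0008,0,0.07],
    [0,0,0,0,0,0,0.07],
    [0,0,0,0,0,0,0.07],
  ],
)

```text
t: 3.5
tool_pos: [0.4143, 0.3619, 0.1257]
tool_rot: [-0.719, 2.554, 0.153]
ft_force: [-0.7, 0.2, -0.7]
width: 0.0701
gripper_force: 0.0
```

```bash
python3 - <<'E'
from h import *
from plant import optics
p,M,s=cur(); print(s["t"],np.round(p,4),np.round(M,3).tolist(),np.round(s["q"],3),s["ft_force"])
r={n:optics.get_image(n) for n in ("wrist","scene")}
pickle.dump(r,open("im2.pkl","wb"))
a=r["wrist"]["img"][90:390,80:480,::-1]; b=r["scene"]["img"][225:325,275:408,::-1]
cv2.imwrite("pics/w3.png",np.hstack([a,cv2.resize(b,(400,300),interpolation=cv2.INTER_CUBIC)]))
E
```

```text
3.5 [0.4143 0.3619 0.1257] [[-0.747, -0.517, 0.418], [-0.463, 0.856, 0.23], [-0.476, -0.021, -0.879]] [ 0.624  0.46   2.156 -1.067  0.065 -0.443] [-0.70661946  0.19358298 -0.66650908]
```

View pics/w3.png

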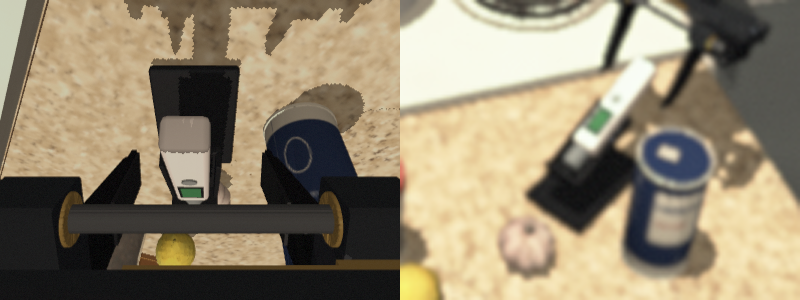

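The wrist view shows the thermometer between the open fingers at about (185,160), off-centre. The arm stalled about 20 mm short, with joint 5 at its limit again. I'll identify the arm's kinematics from the logged poses and pick a reachable elevation.

```bash
cat >> h.py <<'E'
D=[([1.13241,.491408,1.559293,0,1.0917,-.105593],[.20409,.59058,.23621],[-.520312,-3.097978,.00122]),
([.634,.092,2.32,-1.134,.066,-.379],[.3379,.3118,.2556],None),
([.604,.318,2.234,-.347,.077,-1.18],[.3773,.3327,.1711],[-.72,2.537,.19]),
([.624,.46,2.156,-1.067,.065,-.443],[.4143,.3619,.1257],[-.719,2.554,.153])]
def fk(q,k):
    a1,d1,L1,e,L2,L3=k[:6]
    A=R.from_euler("z",q[0]);B=A*R.from_euler("y",q[1]);C=B*R.from_euler("y",q[2]);E=C*R.from_euler("ZYZ",[k[7]*q[3],q[4],k[6]*q[5]])
    p=A.apply([a1,0,d1])+B.apply([0,0,L1])+C.apply([e,0,L2])+E.apply([0,0,L3])
    return p,E
E
python3 - <<'E'
from h import *
for s4 in (1,-1):
    g=lambda k:np.concatenate([fk(q,np.r_[k,1,s4])[0]-p for q,p,_ in D])*1000
    s=least_squares(g,[0,.3,.4,0,.4,.25]);print(s4,np.round(s.x,4),np.round(s.fun,1))
for q,p,r in D:
    if r:
        for s6 in (1,-1):
          for s4 in (1,-1):
            E=fk(q,np.r_[np.ones(6),s6,s4])[1]; print(s6,s4,np.round((E.inv()*R.from_rotvec(r)).as_rotvec(),3))
E
```

```text
1 [ 0.1936 -0.0135  0.4103 -0.0452  0.2421  0.0285] [ 60.3 -26.7  11.8  21.4 -49.7 -32.6  41.4 -44.7   4.2  32.9 -42.   16.6]
-1 [-0.1185  0.3265  0.694   0.0972  0.5149  0.3853] [ 59.3 -28.7  -7.1  22.5 -18.2  19.5  23.9 -43.6  -2.2  16.2 -24.9 -10.2]
1 1 [-0.     0.     1.571]
1 -1 [-0.     0.     1.571]
-1 1 [-0.    0.    1.36]
-1 -1 [-0.    0.    1.36]
1 1 [-1.00e-03 -0.00e+00  1.57e+00]
1 -1 [0.049 0.021 0.878]
-1 1 [-0.    0.   -0.79]
-1 -1 [ 0.04  -0.04  -1.482]
1 1 [0.   0.   1.57]
1 -1 [ 0.109 -0.039 -0.562]
-1 1 [0.    0.    0.684]
-1 -1 [ 0.088 -0.088 -1.447]
```

```bash
cat >> h.py <<'E'
def fk(q,k):
    a1,b,d1,L1,e,L2,L3=k
    A=R.from_euler("z",q[0]);B=A*R.from_euler("y",q[1]);C=B*R.from_euler("y",q[2]);E=C*R.from_euler("ZYZ",[q[3],q[4],q[5]])
    p=A.apply([a1,b,d1])+B.apply([0,0,L1])+C.apply([e,0,L2])+E.apply([0,0,L3])
    return p,E*R.from_euler("z",np.pi/2)
g=lambda k:np.concatenate([fk(q,k)[0]-p for q,p,_ in D])*1000
_s=least_squares(g,[0,.06,.3,.4,0,.4,.25]);K=_s.x
LO=np.array([-3.1,-.84,.05,-1.13,.06,-2.69])+.02;HI=np.array([3.1,2.19,2.79,4.28,2.93,2.69])-.02
def ik(p,M,q0):
    f=lambda q:np.r_[(fk(q,K)[0]-p)*10,(fk(q,K)[1].inv()*R.from_matrix(M)).as_rotvec()]
    s=least_squares(f,np.clip(q0,LO+.01,HI-.01),bounds=(LO,HI)); return s.x,np.abs(s.fun).max()
E
python3 - <<'E'
from h import *
print(np.round(K,4),np.round(_s.fun,1))
for el in (60,65,70,75,80,90):
    T=frame(TY,np.radians(el)); g=TO-.048*TX-.003*T[:,2]
    for q0 in ([.6,.5,2.1,0,.3,-1],[.6,.5,2.1,3.1,.3,1.5]):
        q,e=ik(g,T,q0); print(el,np.round(q,3),round(e,4))
S=np.array([.584,-.351,.011]);Lg=np.array([.643,.017,.011])
for nm,sp,yaw,es in (("S",S,-.394,(56,60,64)),("L",Lg,-.554,(48,52,56))):
  for e in es:
    for a in (40,50,60):
      x=frame(yaw,np.radians(e))[:,2]; T=frame(yaw,np.radians(e+a)); tcp=sp-(.065+.075+.048)*x-.003*T[:,2]
      q,er=ik(tcp,T,[0,.6,1.7,0,.9,-1]);print(nm,e,a,np.round(tcp,3),np.round(q,2),round(er,4))
E
```

```text
Traceback (most recent call last):
NameError: name '_s' is not defined
```

```bash
sed -i 's/_s=least/ks=least/;s/K=_s.x/K=ks.x/' h.py; cat > ch.py <<'E'
from h import *
print(np.round(K,4),np.round(ks.fun,1))
for el in (60,65,70,75,80,90):
    T=frame(TY,np.radians(el)); g=TO-.048*TX-.003*T[:,2]
    for q0 in ([.6,.5,2.1,0,.3,-1],[.6,.5,2.1,3.1,.3,1.5]):
        q,e=ik(g,T,q0); print(el,np.round(q,3),round(e,4))
S=np.array([.584,-.351,.011]);Lg=np.array([.643,.017,.011])
for nm,sp,yaw,es in (("S",S,-.394,(58,62)),("L",Lg,-.554,(48,54))):
  for e in es:
    for a in (40,50,60):
      x=frame(yaw,np.radians(e))[:,2]; T=frame(yaw,np.radians(e+a)); tcp=sp-(.065+.075+.048)*x-.003*T[:,2]
      q,er=ik(tcp,T,[0,.6,1.7,0,.9,-1]);print(nm,e,a,np.round(tcp,3),np.round(q,2),round(er,4))
E
python3 ch.py
```

```text
[-0.0014  0.066   0.1988  0.5875  0.0437  0.4125  0.2514] [-0.1  0.  -0.   0.  -0.1 -0.   0.1 -0.1  0.2 -0.1  0.  -0.1]
60 [ 0.617  0.495  2.16  -1.11   0.08  -0.403] 0.0691
60 [0.592 0.5   2.209 3.354 0.092 1.393] 0.0
65 [ 0.592  0.493  2.148 -0.245  0.08  -1.291] 0.0129
65 [0.617 0.5   2.187 4.26  0.08  0.509] 0.0564
70 [ 0.588  0.494  2.103 -0.062  0.196 -1.476] 0.0
70 [0.617 0.503 2.187 4.26  0.08  0.507] 0.1409
75 [ 0.587  0.501  2.049 -0.027  0.329 -1.512] 0.0
75 [0.616 0.505 2.188 4.26  0.08  0.505] 0.2254
80 [ 0.585  0.514  1.995 -0.013  0.458 -1.528] 0.0
80 [0.616 0.507 2.188 4.26  0.08  0.503] 0.3098
90 [ 0.583  0.553  1.887 -0.     0.702 -1.541] 0.0
90 [0.547 0.508 2.198 2.033 0.08  2.67 ] 0.4721
S 58 40 [ 0.492 -0.313  0.173] [-0.66  0.55  1.65 -0.04  1.08 -1.82] 0.0
S 58 50 [ 0.493 -0.313  0.173] [-0.65  0.62  1.54 -0.08  1.29 -1.79] 0.0
S 58 60 [ 0.493 -0.313  0.173] [-0.63  0.69  1.44 -0.11  1.49 -1.77] 0.0
S 62 40 [ 0.503 -0.317  0.18 ] [-0.65  0.58  1.57 -0.06  1.19 -1.8 ] 0.0
S 62 50 [ 0.504 -0.318  0.18 ] [-0.64  0.65  1.47 -0.09  1.4  -1.78] 0.0
S 62 60 [ 0.504 -0.318  0.18 ] [-0.62  0.73  1.37 -0.12  1.59 -1.77] 0.0
L 48 40 [0.536 0.083 0.154] [ 0.04  0.47  1.87 -0.03  0.78 -0.96] 0.0
L 48 50 [0.536 0.083 0.154] [-0.    0.51  1.79  0.09  0.96 -1.07] 0.0
L 48 60 [0.537 0.083 0.154] [-0.04  0.57  1.71  0.17  1.15 -1.15] 0.0
L 54 40 [0.549 0.075 0.166] [-0.    0.49  1.78  0.05  0.93 -1.05] 0.0
L 54 50 [0.55  0.075 0.166] [-0.04  0.55  1.7   0.13  1.12 -1.13] 0.0
L 54 60 [0.55  0.074 0.166] [-0.07  0.61  1.62  0.2   1.3  -1.18] 0.0
```

The kinematic fit is good to about 0.1 mm. A tool elevation of 70° at the pick is reachable with margin, and all the pan poses solve. I'll back off and turn to 70°.

```bash
cat >> h.py <<'E'
TPICK=frame(TY,np.radians(70)); GP=TO-.048*TX-.003*TPICK[:,2]
E
python3 - <<'E'
from h import *
p,M,s=cur()
print(GP); row(p,M,GP-.06*TPICK[:,2],TPICK,10)
E
```

```text
[0.41374444 0.35176988 0.10423604]
10 x [0.001, -0.0009, -0.0042] [-0.0024, 0.0148, -0.0001] max dp 0.0042 deg 0.86
  path [[0.408, 0.355, 0.136], [0.403, 0.349, 0.146], [0.4, 0.345, 0.153], [0.396, 0.341, 0.161]]
```

Emit:
jog_arm(
  motion=[
    [0.001,-0.0009,-0.0042,-0.0024,0.0148,-0.0001,0.07],
    [0.001,-0.0009,-0.0042,-0.0024,0.0148,-0.0001,0.07],
    [0.001,-0.0009,-0.0042,-0.0024,0.0148,-0.0001,0.07],
    [0.001,-0.0009,-0.0042,-0.0024,0.0148,-0.0001,0.07],
    [0.001,-0.0009,-0.0042,-0.0024,0.0148,-0.0001,0.07],
    [0.001,-0.0009,-0.0042,-0.0024,0.0148,-0.0001,0.07],
    [0.001,-0.0009,-0.0042,-0.0024,0.0148,-0.0001,0.07],
    [0.001,-0.0009,-0.0042,-0.0024,0.0148,-0.0001,0.07],
    [0.001,-0.0009,-0.0042,-0.0024,0.0148,-0.0001,0.07],
    [0.001,-0.0009,-0.0042,-0.0024,0.0148,-0.0001,0.07],
    [0,0,0,0,0,0,0.07],
  ],
)

```text
t: 4.52
tool_pos: [0.3988, 0.3419, 0.1577]
tool_rot: [-0.758, 2.68, 0.134]
ft_force: [0.2, -0.3, 0.2]
width: 0.0702
gripper_force: 0.0
```

```bash
python3 - <<'E'
from h import *
p,M,s=cur(); print(s["t"],np.round(p,4),np.round(GP-.06*TPICK[:,2],4),np.round(M-TPICK,3).tolist(),np.round(s["q"],3),s["ft_force"])
row(p,M,GP,TPICK,8)
E
```

```text
4.5167 [0.3988 0.3419 0.1577] [0.3963 0.341  0.1606] [[0.005, 0.002, 0.016], [0.004, 0.001, 0.004], [-0.016, -0.004, 0.006]] [ 0.592  0.376  2.108 -0.066  0.293 -1.471] [ 0.20566287 -0.27615019  0.21472117]
8 x [0.0002, 0.0001, 0.007] [-0.0006, 0.0021, -0.0001] max dp 0.007 deg 0.12
  path [[0.404, 0.346, 0.138], [0.408, 0.348, 0.124], [0.412, 0.351, 0.111], [0.414, 0.352, 0.104]]
```

Emit:
jog_arm(
  motion=[
    [0.0002,0.0001,0.007,-0.0006,0.0021,-0.0001,0.06],
    [0.0002,0.0001,0.007,-0.0006,0.0021,-0.0001,0.06],
    [0.0002,0.0001,0.007,-0.0006,0.0021,-0.0001,0.06],
    [0.0002,0.0001,0.007,-0.0006,0.0021,-0.0001,0.06],
    [0.0002,0.0001,0.007,-0.0006,0.0021,-0.0001,0.06],
    [0.0002,0.0001,0.007,-0.0006,0.0021,-0.0001,0.06],
    [0.0002,0.0001,0.007,-0.0006,0.0021,-0.0001,0.06],
    [0.0002,0.0001,0.007,-0.0006,0.0021,-0.0001,0.06],
    [0,0,0,0,0,0,0.05],
    [0,0,0,0,0,0,0.05],
  ],
)

```text
t: 5.35
tool_pos: [0.414, 0.3518, 0.103]
tool_rot: [-0.766, 2.698, 0.132]
ft_force: [0.4, 0.1, 0.4]
width: 0.0522
gripper_force: 0.0
```

```bash
python3 - <<'E'
from h import *
from plant import optics
p,M,s=cur(); print(s["t"],np.round(p,4),np.round(GP,4),np.round(M-TPICK,3).tolist(),np.round(s["q"],3),s["ft_force"])
r={n:optics.get_image(n) for n in ("wrist","scene")}
pickle.dump(r,open("im3.pkl","wb"))
a=r["wrist"]["img"][90:390,80:480,::-1]; b=r["scene"]["img"][225:325,275:408,::-1]
cv2.imwrite("pics/w4.png",np.hstack([a,cv2.resize(b,(400,300),interpolation=cv2.INTER_CUBIC)]))
E
```

```text
5.35 [0.414  0.3518 0.103 ] [0.4137 0.3518 0.1042] [[-0.0, -0.0, -0.001], [-0.001, -0.0, -0.002], [0.002, -0.001, -0.001]] [ 0.589  0.497  2.103 -0.07   0.195 -1.469] [0.4046198  0.10212516 0.35844693]
```

View pics/w4.png

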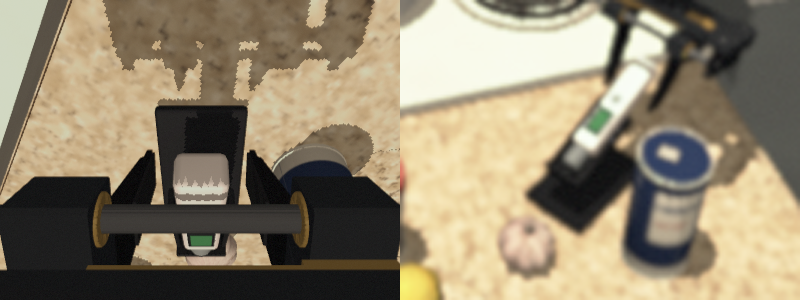

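The wrist view shows the thermometer centred between the fingers at about (201,180); the scene view agrees. Closing on it.

Emit:
jog_arm(
  motion=[
    [0,0,0,0,0,0,0.02],
    [0,0,0,0,0,0,0.02],
    [0,0,0,0,0,0,0.02],
    [0,0,0,0,0,0,0.02],
    [0,0,0,0,0,0,0.02],
    [0,0,0,0,0,0,0.02],
    [0,0,0,0,0,0,0.02],
    [0,0,0,0,0,0,0.02],
  ],
  grip_force=25,
)

```text
t: 6.12
tool_pos: [0.4141, 0.3519, 0.1036]
tool_rot: [-0.766, 2.697, 0.133]
ft_force: [0.8, 0.1, 1.8]
width: 0.0259
gripper_force: 25.0
```

```bash
python3 - <<'E'
from h import *
p,M,s=cur(); print(s["t"],np.round(p,4),s["width"],s["gripper_force"],s["ft_force"])
d3=pickle.load(open("im3.pkl","rb"))
L=np.array([[-.075,.013,.01],[-.075,-.013,.01],[-.075,.013,-.01],[-.075,-.013,-.01]])
print("expected crop px",np.round(proj("wrist",R.from_euler("ZY",[TY,.349]).apply(L)+TO,d3)-[80,90],1))
# lift: up normal to bed first
up=M.T@np.array([0,0,1.]); n=frame(TY,np.radians(20)); zt=R.from_euler("ZY",[TY,.349]).apply([0,0,1]); print("up tool",up,"bed normal tool",M.T@zt)
E
```

```text
6.1167 [0.4141 0.3519 0.1036] 0.025854527512668767 24.999184906482697 [0.79250044 0.1297643  1.80440266]
expected crop px [[232.4 183.4]
 [172.3 183.3]
 [230.  143.4]
 [174.4 143.3]]
up tool [-0.34106975 -0.00126017 -0.94003715] bed normal tool [-0.64196213 -0.00118628 -0.76673542]
```

Gripped at 25.9 mm, which matches the 26 mm width, with 25 N. Next I'll plan the lift, the transit and the small-pan approach, with IK checks along each path.

```bash
cat >> h.py <<'E'
SP={"S":(np.array([.584,-.351,.011]),-.394,60),"L":(np.array([.6427,.0175,.011]),-.554,52)}
AA=50
def aim(n,dist,e=None,yaw=None):
    sp,y,e0=SP[n]; e=np.radians(e or e0); y=y if yaw is None else yaw
    x=frame(y,e)[:,2]; T=frame(y,e+np.radians(AA)); return sp-(dist+.123)*x-.003*T[:,2],T
VM=np.array([2.22,2.22,2.79,3.14,3.14,3.14])
def chk(p0,R0,p1,R1,N,q):
    dp,r=row(p0,R0,p1,R1,N); P=np.array(p0,float);M=R0.copy();worst=0;er=0
    for k in range(N):
        P=P+M@dp;M=M@R.from_rotvec(r).as_matrix(); q1,e=ik(P,M,q); worst=max(worst,np.max(np.abs(q1-q)*12/VM)); er=max(er,e); q=q1
    print("  q end",np.round(q,2),"speed frac",round(worst,2),"ikerr",round(er,4)); return q
E
python3 - <<'E'
from h import *
p,M,s=cur(); q=np.array(s["q"])
A=p+np.array([0,0,.24]); q=chk(p,M,A,M,14,q)
B,TB=aim("S",.215); print("B",B)
q=chk(A,M,B,TB,40,q)
C,TC=aim("S",.065); q=chk(B,TB,C,TC,12,q)
X=np.array(A);mid=(A+B)/2
E
```

```text
14 x [-0.0058, -0.0, -0.0161] [0.0, 0.0, 0.0] max dp 0.0161 deg 0.0
  path [[0.414, 0.352, 0.172], [0.414, 0.352, 0.241], [0.414, 0.352, 0.292], [0.414, 0.352, 0.344]]
  q end [ 0.59  0.16  1.81 -0.02  0.83 -1.53] speed frac 0.18 ikerr 0.0
B [ 0.42889607 -0.28651732  0.30653566]
40 x [0.0012, -0.0166, -0.0] [-0.0, 0.0161, 0.0241] max dp 0.0166 deg 1.66
  path [[0.48, 0.182, 0.334], [0.5, 0.018, 0.32], [0.479, -0.146, 0.309], [0.429, -0.287, 0.307]]
  q end [-0.67  0.41  1.55 -0.09  1.52 -1.83] speed frac 0.2 ikerr 0.0
12 x [-0.0096, -0.0, 0.008] [0.0, 0.0, 0.0] max dp 0.0096 deg 0.0
  path [[0.452, -0.296, 0.263], [0.469, -0.303, 0.231], [0.487, -0.311, 0.198], [0.498, -0.315, 0.177]]
  q end [-0.64  0.64  1.5  -0.09  1.34 -1.78] speed frac 0.11 ikerr 0.0
```

Emit:
jog_arm(
  motion=[
    [-0.002,0,-0.0056,0,0,0,0.02],
    [-0.002,0,-0.0056,0,0,0,0.02],
    [-0.002,0,-0.0056,0,0,0,0.02],
    [-0.004,0,-0.011,0,0,0,0.02],
    [-0.0061,0,-0.0169,0,0,0,0.02],
    [-0.0061,0,-0.0169,0,0,0,0.02],
    [-0.0061,0,-0.0169,0,0,0,0.02],
    [-0.0061,0,-0.0169,0,0,0,0.02],
    [-0.0061,0,-0.0169,0,0,0,0.02],
    [-0.0061,0,-0.0169,0,0,0,0.02],
    [-0.0061,0,-0.0169,0,0,0,0.02],
    [-0.0061,0,-0.0169,0,0,0,0.02],
    [-0.0061,0,-0.0169,0,0,0,0.02],
    [-0.0061,0,-0.0169,0,0,0,0.02],
    [-0.0061,0,-0.0169,0,0,0,0.02],
    [-0.0061,0,-0.0169,0,0,0,0.02],
    [-0.0061,0,-0.0169,0,0,0,0.02],
    [-0.0061,0,-0.0169,0,0,0,0.02],
    [-0.0061,0,-0.0169,0,0,0,0.02],
  ],
)

```text
t: 7.7
tool_pos: [0.4129, 0.3517, 0.4041]
tool_rot: [-0.766, 2.697, 0.133]
ft_force: [1.2, 0.4, -0.3]
width: 0.026
gripper_force: 25.0
```

```bash
python3 - <<'E'
from h import *
p,M,s=cur(); q=np.array(s["q"]); print(s["t"],np.round(p,4),s["width"],s["gripper_force"],s["ft_force"],np.round(M-TPICK,3).tolist())
B,TB=aim("S",.215); B=B+np.array([0,0,.08])
q=chk(p,M,B,TB,40,q)
E
```

```text
7.7 [0.4129 0.3517 0.4041] 0.025971074583406143 24.998736083507538 [ 1.15689669  0.42063878 -0.31039075] [[-0.0, -0.0, -0.0], [-0.001, -0.0, -0.001], [0.001, -0.001, -0.0]]
40 x [0.0011, -0.0165, -0.0005] [-0.0, 0.0161, 0.0241] max dp 0.0165 deg 1.66
  path [[0.478, 0.182, 0.4], [0.497, 0.018, 0.391], [0.478, -0.146, 0.385], [0.429, -0.287, 0.387]]
  q end [-0.67  0.35  1.42 -0.09  1.7  -1.84] speed frac 0.2 ikerr 0.0
```

Emit:
jog_arm(
  motion=[
    [0.0011,-0.0165,-0.0005,0,0.0161,0.0241,0.02],
    [0.0011,-0.0165,-0.0005,0,0.0161,0.0241,0.02],
    [0.0011,-0.0165,-0.0005,0,0.0161,0.0241,0.02],
    [0.0011,-0.0165,-0.0005,0,0.0161,0.0241,0.02],
    [0.0011,-0.0165,-0.0005,0,0.0161,0.0241,0.02],
    [0.0011,-0.0165,-0.0005,0,0.0161,0.0241,0.02],
    [0.0011,-0.0165,-0.0005,0,0.0161,0.0241,0.02],
    [0.0011,-0.0165,-0.0005,0,0.0161,0.0241,0.02],
    [0.0011,-0.0165,-0.0005,0,0.0161,0.0241,0.02],
    [0.0011,-0.0165,-0.0005,0,0.0161,0.0241,0.02],
    [0.0011,-0.0165,-0.0005,0,0.0161,0.0241,0.02],
    [0.0011,-0.0165,-0.0005,0,0.0161,0.0241,0.02],
    [0.0011,-0.0165,-0.0005,0,0.0161,0.0241,0.02],
    [0.0011,-0.0165,-0.0005,0,0.0161,0.0241,0.02],
    [0.0011,-0.0165,-0.0005,0,0.0161,0.0241,0.02],
    [0.0011,-0.0165,-0.0005,0,0.0161,0.0241,0.02],
    [0.0011,-0.0165,-0.0005,0,0.0161,0.0241,0.02],
    [0.0011,-0.0165,-0.0005,0,0.0161,0.0241,0.02],
    [0.0011,-0.0165,-0.0005,0,0.0161,0.0241,0.02],
    [0.0011,-0.0165,-0.0005,0,0.0161,0.0241,0.02],
  ],
)

```text
t: 9.37
tool_pos: [0.4974, 0.0347, 0.3915]
tool_rot: [0.124, -3.132, -0.131]
ft_force: [1.0, 0.2, -0.1]
width: 0.0259
gripper_force: 25.0
```

Emit:
jog_arm(
  motion=[
    [0.0011,-0.0165,-0.0005,0,0.0161,0.0241,0.02],
    [0.0011,-0.0165,-0.0005,0,0.0161,0.0241,0.02],
    [0.0011,-0.0165,-0.0005,0,0.0161,0.0241,0.02],
    [0.0011,-0.0165,-0.0005,0,0.0161,0.0241,0.02],
    [0.0011,-0.0165,-0.0005,0,0.0161,0.0241,0.02],
    [0.0011,-0.0165,-0.0005,0,0.0161,0.0241,0.02],
    [0.0011,-0.0165,-0.0005,0,0.0161,0.0241,0.02],
    [0.0011,-0.0165,-0.0005,0,0.0161,0.0241,0.02],
    [0.0011,-0.0165,-0.0005,0,0.0161,0.0241,0.02],
    [0.0011,-0.0165,-0.0005,0,0.0161,0.0241,0.02],
    [0.0011,-0.0165,-0.0005,0,0.0161,0.0241,0.02],
    [0.0011,-0.0165,-0.0005,0,0.0161,0.0241,0.02],
    [0.0011,-0.0165,-0.0005,0,0.0161,0.0241,0.02],
    [0.0011,-0.0165,-0.0005,0,0.0161,0.0241,0.02],
    [0.0011,-0.0165,-0.0005,0,0.0161,0.0241,0.02],
    [0.0011,-0.0165,-0.0005,0,0.0161,0.0241,0.02],
    [0.0011,-0.0165,-0.0005,0,0.0161,0.0241,0.02],
    [0.0011,-0.0165,-0.0005,0,0.0161,0.0241,0.02],
    [0.0011,-0.0165,-0.0005,0,0.0161,0.0241,0.02],
    [0.0011,-0.0165,-0.0005,0,0.0161,0.0241,0.02],
  ],
)

```text
t: 11.03
tool_pos: [0.4297, -0.2858, 0.3864]
tool_rot: [-0.548, -2.743, -0.094]
ft_force: [-0.6, 0.5, -0.0]
width: 0.0259
gripper_force: 25.0
```

```bash
python3 - <<'E'
from h import *
p,M,s=cur(); q=np.array(s["q"]); print(s["t"],np.round(p,4),s["width"],s["ft_force"])
B,TB=aim("S",.16)
print(np.degrees(R.from_matrix(M.T@TB).magnitude()))
q=chk(p,M,B,TB,12,q)
E
```

```text
11.0333 [ 0.4297 -0.2858  0.3864] 0.02590497676783185 [-0.63420503  0.51161748 -0.037086  ]
0.10626044415302728
12 x [-0.0057, -0.0001, 0.0092] [-0.0001, 0.0, -0.0] max dp 0.0092 deg 0.01
  path [[0.438, -0.29, 0.344], [0.444, -0.292, 0.312], [0.45, -0.295, 0.28], [0.454, -0.297, 0.259]]
  q end [-0.66  0.49  1.54 -0.09  1.45 -1.81] speed frac 0.09 ikerr 0.0
```

Emit:
jog_arm(
  motion=[
    [-0.0057,-0.0001,0.0092,-0.0001,0,0,0.02],
    [-0.0057,-0.0001,0.0092,-0.0001,0,0,0.02],
    [-0.0057,-0.0001,0.0092,-0.0001,0,0,0.02],
    [-0.0057,-0.0001,0.0092,-0.0001,0,0,0.02],
    [-0.0057,-0.0001,0.0092,-0.0001,0,0,0.02],
    [-0.0057,-0.0001,0.0092,-0.0001,0,0,0.02],
    [-0.0057,-0.0001,0.0092,-0.0001,0,0,0.02],
    [-0.0057,-0.0001,0.0092,-0.0001,0,0,0.02],
    [-0.0057,-0.0001,0.0092,-0.0001,0,0,0.02],
    [-0.0057,-0.0001,0.0092,-0.0001,0,0,0.02],
    [-0.0057,-0.0001,0.0092,-0.0001,0,0,0.02],
    [-0.0057,-0.0001,0.0092,-0.0001,0,0,0.02],
    [0,0,0,0,0,0,0.02],
  ],
)

```text
t: 12.12
tool_pos: [0.4542, -0.2966, 0.2563]
tool_rot: [-0.546, -2.742, -0.097]
ft_force: [-0.4, 0.6, -0.5]
width: 0.0258
gripper_force: 25.0
```

```bash
python3 - <<'E'
from h import *
from plant import optics
p,M,s=cur(); print(s["t"],np.round(p,4),s["width"],s["ft_force"])
r={n:optics.get_image(n) for n in ("wrist","top","scene")}
pickle.dump(r,open("im4.pkl","wb"))
sp,yaw,e=SP["S"]
xh=M@R.from_euler("y",0).apply([0,0,0])
# thermometer x,z in tool frame: tool elev = e+50
c,sn=np.cos(np.radians(AA)),np.sin(np.radians(AA))
Rt=R.from_matrix(TPICK).inv()*R.from_euler("ZY",[TY,np.radians(20)])
X=(R.from_matrix(M)*Rt); O=p+.003*M[:,2]+X.apply([.048,0,0])
nose=O+X.apply([.075,0,0]); print("nose pred",nose,"spot in nose frame",X.inv().apply(sp-nose))
L=np.array([[.043,.013,.01],[.043,-.013,.01],[-.075,-.013,.01],[-.075,.013,.01],[.075,0,0],[.043,.013,-.01],[.043,-.013,-.01]])
pts=np.r_[X.apply(L)+O,[sp]]
tiles=[]
for n,(x,y,w,h) in {"top":(380,180,100,75),"scene":(215,105,100,75),"wrist":(180,60,200,150)}.items():
    f=400//w; t=cv2.resize(r[n]["img"][y:y+h,x:x+w,::-1],None,fx=f,fy=f,interpolation=cv2.INTER_CUBIC)
    uv=(proj(n,pts,r)-[x,y]+.5)*f; print(n,np.round(uv).tolist())
    t2=t.copy()
    for k,(u,v) in enumerate(uv): cv2.drawMarker(t2,(int(u),int(v)),(0,0,255) if k<4 else (0,200,0) if k==4 else (255,0,0),cv2.MARKER_CROSS,8,1)
    tiles+= [t2]
tiles.append(cv2.resize(r["wrist"]["img"][:,:,::-1],(400,300)))
cv2.imwrite("pics/aimS.png",np.vstack([np.hstack(tiles[:2]),np.hstack(tiles[2:])]))
E
```

```text
12.1167 [ 0.4542 -0.2966  0.2563] 0.02581233492592296 [-0.44009703  0.57021869 -0.51141691]
nose pred [ 0.50988124 -0.3197011   0.14685158] spot in nose frame [ 0.15787408 -0.00054703  0.00208268]
top [[192.0, 235.0], [228.0, 252.0], [231.0, 258.0], [193.0, 239.0], [203.0, 255.0], [179.0, 261.0], [214.0, 278.0], [203.0, 247.0]]
scene [[227.0, 115.0], [230.0, 103.0], [287.0, 17.0], [284.0, 28.0], [222.0, 135.0], [243.0, 124.0], [246.0, 112.0], [153.0, 236.0]]
wrist [[240.0, 551.0], [170.0, 551.0], [147.0, 421.0], [267.0, 421.0], [205.0, 544.0], [238.0, 497.0], [172.0, 497.0], [203.0, 610.0]]
```

View pics/aimS.png

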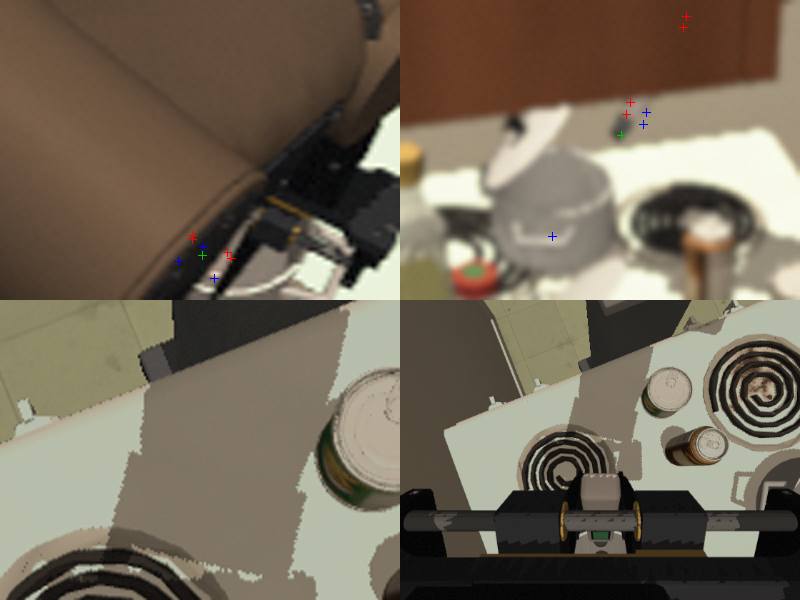

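The scene tile shows the nose tip at about (620,128), within 2 native pixels of the predicted (620,135). The wrist tile shows the thermometer straight between the pads at (602,500). The aim prediction holds, so I'm going in.

```bash
python3 - <<'E'
from h import *
p,M,s=cur(); q=np.array(s["q"])
B,TB=aim("S",.066); q=chk(p,M,B,TB,14,q)
E
```

```text
14 x [-0.0051, -0.0, 0.0043] [-0.0001, 0.0001, 0.0] max dp 0.0051 deg 0.01
  path [[0.467, -0.302, 0.236], [0.479, -0.307, 0.212], [0.488, -0.311, 0.195], [0.498, -0.315, 0.177]]
  q end [-0.64  0.63  1.5  -0.09  1.34 -1.78] speed frac 0.06 ikerr 0.0
```

Emit:
jog_arm(
  motion=[
    [-0.0051,0,0.0043,-0.0001,0.0001,0,0.02],
    [-0.0051,0,0.0043,-0.0001,0.0001,0,0.02],
    [-0.0051,0,0.0043,-0.0001,0.0001,0,0.02],
    [-0.0051,0,0.0043,-0.0001,0.0001,0,0.02],
    [-0.0051,0,0.0043,-0.0001,0.0001,0,0.02],
    [-0.0051,0,0.0043,-0.0001,0.0001,0,0.02],
    [-0.0051,0,0.0043,-0.0001,0.0001,0,0.02],
    [-0.0051,0,0.0043,-0.0001,0.0001,0,0.02],
    [-0.0051,0,0.0043,-0.0001,0.0001,0,0.02],
    [-0.0051,0,0.0043,-0.0001,0.0001,0,0.02],
    [-0.0051,0,0.0043,-0.0001,0.0001,0,0.02],
    [-0.0051,0,0.0043,-0.0001,0.0001,0,0.02],
    [-0.0051,0,0.0043,-0.0001,0.0001,0,0.02],
    [-0.0051,0,0.0043,-0.0001,0.0001,0,0.02],
    [0,0,0,0,0,0,0.02],
    [0,0,0,0,0,0,0.02],
  ],
)

```text
t: 13.6
tool_pos: [0.4973, -0.3146, 0.1772]
tool_rot: [-0.547, -2.742, -0.098]
ft_force: [0.2, 0.6, -0.7]
width: 0.0259
gripper_force: 25.0
```

Emit:
jog_arm(
  motion=[
    [0,0,0,0,0,0,0.02],
    [0,0,0,0,0,0,0.02],
    [0,0,0,0,0,0,0.02],
    [0,0,0,0,0,0,0.02],
    [0,0,0,0,0,0,0.02],
    [0,0,0,0,0,0,0.02],
    [0,0,0,0,0,0,0.02],
    [0,0,0,0,0,0,0.02],
    [0,0,0,0,0,0,0.02],
    [0,0,0,0,0,0,0.02],
    [0,0,0,0,0,0,0.02],
    [0,0,0,0,0,0,0.02],
  ],
)

```text
t: 14.6
tool_pos: [0.4973, -0.3146, 0.1776]
tool_rot: [-0.547, -2.743, -0.098]
ft_force: [-0.6, 0.5, -1.1]
width: 0.0261
gripper_force: 25.0
```

```bash
cat >> h.py <<'E'
Rt=R.from_matrix(TPICK).inv()*R.from_euler("ZY",[TY,np.radians(20)])
def spotin(n,p,M):
    X=R.from_matrix(M)*Rt; nose=p+.003*M[:,2]+X.apply([.123,0,0]); return nose,X.inv().apply(SP[n][0]-nose)
E
python3 - <<'E'
from h import *
from plant import optics
p,M,s=cur(); print(s["t"],np.round(p,4),s["width"],s["ft_force"],spotin("S",p,M))
r={n:optics.get_image(n) for n in ("wrist","top","scene")}; pickle.dump(r,open("im5.pkl","wb"))
B,TB=aim("S",.215); q=chk(p,M,B,TB,14,np.array(s["q"]))
E
```

```text
14.6 [ 0.4973 -0.3146  0.1776] 0.02610213506953786 [-0.57425838  0.46676862 -1.12198339] (array([ 0.55310122, -0.33773477,  0.06818287]), array([ 0.06633287, -0.00044027,  0.00058166]))
14 x [0.0081, -0.0, -0.0068] [0.0, -0.0001, 0.0] max dp 0.0081 deg 0.0
  path [[0.478, -0.307, 0.214], [0.458, -0.299, 0.251], [0.444, -0.293, 0.279], [0.429, -0.287, 0.307]]
  q end [-0.67  0.41  1.55 -0.09  1.52 -1.83] speed frac 0.09 ikerr 0.0
```

Measured geometry puts the spot 66 mm ahead of the nose and less than 1 mm off-axis. I'll complete the two-second hold, then back out along the axis.

Emit:
jog_arm(
  motion=[
    [0,0,0,0,0,0,0.02],
    [0,0,0,0,0,0,0.02],
    [0,0,0,0,0,0,0.02],
    [0,0,0,0,0,0,0.02],
    [0,0,0,0,0,0,0.02],
    [0,0,0,0,0,0,0.02],
    [0,0,0,0,0,0,0.02],
    [0,0,0,0,0,0,0.02],
    [0,0,0,0,0,0,0.02],
    [0,0,0,0,0,0,0.02],
    [0,0,0,0,0,0,0.02],
    [0,0,0,0,0,0,0.02],
    [0,0,0,0,0,0,0.02],
    [0,0,0,0,0,0,0.02],
    [0,0,0,0,0,0,0.02],
  ],
)

```text
t: 16.0
tool_pos: [0.4973, -0.3146, 0.1776]
tool_rot: [-0.547, -2.743, -0.098]
ft_force: [0.1, -0.2, -1.4]
width: 0.0261
gripper_force: 25.0
```

Emit:
jog_arm(
  motion=[
    [0.0081,0,-0.0068,0,-0.0001,0,0.02],
    [0.0081,0,-0.0068,0,-0.0001,0,0.02],
    [0.0081,0,-0.0068,0,-0.0001,0,0.02],
    [0.0081,0,-0.0068,0,-0.0001,0,0.02],
    [0.0081,0,-0.0068,0,-0.0001,0,0.02],
    [0.0081,0,-0.0068,0,-0.0001,0,0.02],
    [0.0081,0,-0.0068,0,-0.0001,0,0.02],
    [0.0081,0,-0.0068,0,-0.0001,0,0.02],
    [0.0081,0,-0.0068,0,-0.0001,0,0.02],
    [0.0081,0,-0.0068,0,-0.0001,0,0.02],
    [0.0081,0,-0.0068,0,-0.0001,0,0.02],
    [0.0081,0,-0.0068,0,-0.0001,0,0.02],
    [0.0081,0,-0.0068,0,-0.0001,0,0.02],
    [0.0081,0,-0.0068,0,-0.0001,0,0.02],
    [0,0,0,0,0,0,0.02],
  ],
)

```text
t: 17.25
tool_pos: [0.4285, -0.2862, 0.3079]
tool_rot: [-0.548, -2.746, -0.096]
ft_force: [0.3, 0.7, -0.4]
width: 0.0259
gripper_force: 25.0
```

```bash
python3 - <<'E'
from h import *
p,M,s=cur(); print(s["t"],np.round(p,4),s["width"],s["ft_force"])
A=p+[0,0,.08]; q=chk(p,M,A,M,5,np.array(s["q"]))
B,TB=aim("L",.235); B=B+np.array([-.02,0.0,.08]); print("B",B)
q=chk(A,M,B,TB,20,q)
q=chk(B,TB,*aim("L",.066),18,q)
E
```

```text
17.25 [ 0.4285 -0.2862  0.3079] 0.02591531238068814 [ 0.27019241  0.66038766 -0.35708765]
5 x [0.0054, 0.0, -0.0151] [0.0, 0.0, 0.0] max dp 0.0151 deg 0.0
  path [[0.429, -0.286, 0.34], [0.429, -0.286, 0.356], [0.429, -0.286, 0.372], [0.429, -0.286, 0.388]]
  q end [-0.67  0.35  1.42 -0.09  1.7  -1.85] speed frac 0.14 ikerr 0.0
B [0.43579055 0.13312637 0.37604229]
20 x [0.0087, 0.0189, 0.0031] [-0.0022, -0.0068, 0.0077] max dp 0.0189 deg 0.6
  path [[0.424, -0.16, 0.387], [0.424, -0.055, 0.384], [0.429, 0.05, 0.38], [0.436, 0.133, 0.376]]
  q end [ 0.08  0.18  1.67  0.12  1.46 -0.96] speed frac 0.24 ikerr 0.0
18 x [-0.009, 0.0006, 0.0102] [0.0, 0.0, 0.0] max dp 0.0102 deg 0.0
  path [[0.466, 0.118, 0.317], [0.496, 0.103, 0.258], [0.52, 0.091, 0.21], [0.544, 0.078, 0.163]]
  q end [-0.03  0.53  1.73  0.12  1.07 -1.11] speed frac 0.12 ikerr 0.0
```

Emit:
jog_arm(
  motion=[
    [0.0054,0,-0.0151,0,0,0,0.02],
    [0.0054,0,-0.0151,0,0,0,0.02],
    [0.0054,0,-0.0151,0,0,0,0.02],
    [0.0054,0,-0.0151,0,0,0,0.02],
    [0.0054,0,-0.0151,0,0,0,0.02],
  ],
)

```text
t: 17.67
tool_pos: [0.4293, -0.2865, 0.3866]
tool_rot: [-0.547, -2.744, -0.098]
ft_force: [-0.1, -0.8, -1.2]
width: 0.0259
gripper_force: 25.0
```

Emit:
jog_arm(
  motion=[
    [0.0087,0.0189,0.0031,-0.0022,-0.0068,0.0077,0.02],
    [0.0087,0.0189,0.0031,-0.0022,-0.0068,0.0077,0.02],
    [0.0087,0.0189,0.0031,-0.0022,-0.0068,0.0077,0.02],
    [0.0087,0.0189,0.0031,-0.0022,-0.0068,0.0077,0.02],
    [0.0087,0.0189,0.0031,-0.0022,-0.0068,0.0077,0.02],
    [0.0087,0.0189,0.0031,-0.0022,-0.0068,0.0077,0.02],
    [0.0087,0.0189,0.0031,-0.0022,-0.0068,0.0077,0.02],
    [0.0087,0.0189,0.0031,-0.0022,-0.0068,0.0077,0.02],
    [0.0087,0.0189,0.0031,-0.0022,-0.0068,0.0077,0.02],
    [0.0087,0.0189,0.0031,-0.0022,-0.0068,0.0077,0.02],
    [0.0087,0.0189,0.0031,-0.0022,-0.0068,0.0077,0.02],
    [0.0087,0.0189,0.0031,-0.0022,-0.0068,0.0077,0.02],
    [0.0087,0.0189,0.0031,-0.0022,-0.0068,0.0077,0.02],
    [0.0087,0.0189,0.0031,-0.0022,-0.0068,0.0077,0.02],
    [0.0087,0.0189,0.0031,-0.0022,-0.0068,0.0077,0.02],
    [0.0087,0.0189,0.0031,-0.0022,-0.0068,0.0077,0.02],
    [0.0087,0.0189,0.0031,-0.0022,-0.0068,0.0077,0.02],
    [0.0087,0.0189,0.0031,-0.0022,-0.0068,0.0077,0.02],
    [0.0087,0.0189,0.0031,-0.0022,-0.0068,0.0077,0.02],
    [0.0087,0.0189,0.0031,-0.0022,-0.0068,0.0077,0.02],
  ],
)

```text
t: 19.33
tool_pos: [0.436, 0.1345, 0.3746]
tool_rot: [-0.803, -2.824, -0.086]
ft_force: [0.5, 0.7, -0.5]
width: 0.0261
gripper_force: 25.0
```

```bash
python3 - <<'E'
from h import *
p,M,s=cur(); print(s["t"],np.round(p,4),s["width"],s["ft_force"],spotin("L",p,M))
W=aim("L",.17); q=chk(p,M,*W,11,np.array(s["q"]))
q=chk(*W,*aim("L",.066),13,q)
E
```

```text
19.3333 [0.436  0.1345 0.3746] 0.026099884018560508 [ 0.52511913  0.73518985 -0.49761321] (array([0.49962206, 0.09514791, 0.27453789]), array([ 0.30782594,  0.00916981, -0.03334398]))
11 x [-0.0076, 0.0008, 0.0104] [0.0, -0.0002, -0.0] max dp 0.0104 deg 0.01
  path [[0.451, 0.128, 0.339], [0.465, 0.122, 0.304], [0.48, 0.116, 0.268], [0.49, 0.112, 0.245]]
  q end [ 0.03  0.37  1.76  0.12  1.19 -1.04] speed frac 0.1 ikerr 0.0
13 x [-0.0061, -0.0, 0.0051] [0.0, 0.0, 0.0] max dp 0.0061 deg 0.0
  path [[0.507, 0.102, 0.22], [0.519, 0.094, 0.201], [0.532, 0.086, 0.182], [0.544, 0.078, 0.163]]
  q end [-0.03  0.53  1.73  0.12  1.07 -1.11] speed frac 0.07 ikerr 0.0
```

Emit:
jog_arm(
  motion=[
    [-0.0076,0.0008,0.0104,0,-0.0002,0,0.02],
    [-0.0076,0.0008,0.0104,0,-0.0002,0,0.02],
    [-0.0076,0.0008,0.0104,0,-0.0002,0,0.02],
    [-0.0076,0.0008,0.0104,0,-0.0002,0,0.02],
    [-0.0076,0.0008,0.0104,0,-0.0002,0,0.02],
    [-0.0076,0.0008,0.0104,0,-0.0002,0,0.02],
    [-0.0076,0.0008,0.0104,0,-0.0002,0,0.02],
    [-0.0076,0.0008,0.0104,0,-0.0002,0,0.02],
    [-0.0076,0.0008,0.0104,0,-0.0002,0,0.02],
    [-0.0076,0.0008,0.0104,0,-0.0002,0,0.02],
    [-0.0076,0.0008,0.0104,0,-0.0002,0,0.02],
    [0,0,0,0,0,0,0.02],
  ],
)

```text
t: 20.33
tool_pos: [0.49, 0.1101, 0.243]
tool_rot: [-0.803, -2.824, -0.084]
ft_force: [0.8, -0.4, 0.3]
width: 0.0257
gripper_force: 25.0
```

```bash
python3 - <<'E'
from h import *
p,M,s=cur(); print(s["t"],np.round(p,4),s["width"],s["ft_force"],spotin("L",p,M))
q=chk(p,M,*aim("L",.066),13,np.array(s["q"]))
E
```

```text
20.3333 [0.49   0.1101 0.243 ] 0.025666811483321044 [ 0.83990246 -0.40946772  0.34147091] (array([0.55356256, 0.07067243, 0.14291161]), array([0.16783581, 0.00186244, 0.00106579]))
13 x [-0.006, 0.0001, 0.005] [-0.0001, -0.0002, -0.0] max dp 0.006 deg 0.01
  path [[0.507, 0.1, 0.218], [0.519, 0.093, 0.2], [0.532, 0.086, 0.181], [0.544, 0.078, 0.163]]
  q end [-0.03  0.53  1.73  0.12  1.07 -1.11] speed frac 0.07 ikerr 0.0
```

Emit:
jog_arm(
  motion=[
    [-0.006,0.0001,0.005,-0.0001,-0.0002,0,0.02],
    [-0.006,0.0001,0.005,-0.0001,-0.0002,0,0.02],
    [-0.006,0.0001,0.005,-0.0001,-0.0002,0,0.02],
    [-0.006,0.0001,0.005,-0.0001,-0.0002,0,0.02],
    [-0.006,0.0001,0.005,-0.0001,-0.0002,0,0.02],
    [-0.006,0.0001,0.005,-0.0001,-0.0002,0,0.02],
    [-0.006,0.0001,0.005,-0.0001,-0.0002,0,0.02],
    [-0.006,0.0001,0.005,-0.0001,-0.0002,0,0.02],
    [-0.006,0.0001,0.005,-0.0001,-0.0002,0,0.02],
    [-0.006,0.0001,0.005,-0.0001,-0.0002,0,0.02],
    [-0.006,0.0001,0.005,-0.0001,-0.0002,0,0.02],
    [-0.006,0.0001,0.005,-0.0001,-0.0002,0,0.02],
    [-0.006,0.0001,0.005,-0.0001,-0.0002,0,0.02],
    [0,0,0,0,0,0,0.02],
    [0,0,0,0,0,0,0.02],
    [0,0,0,0,0,0,0.02],
    [0,0,0,0,0,0,0.02],
    [0,0,0,0,0,0,0.02],
  ],
)

```text
t: 21.83
tool_pos: [0.544, 0.0789, 0.166]
tool_rot: [-0.804, -2.83, -0.086]
ft_force: [-0.7, -0.7, -0.2]
width: 0.0258
gripper_force: 25.0
```

Emit:
jog_arm(
  motion=[
    [0,0,0,0,0,0,0.02],
    [0,0,0,0,0,0,0.02],
    [0,0,0,0,0,0,0.02],
    [0,0,0,0,0,0,0.02],
    [0,0,0,0,0,0,0.02],
    [0,0,0,0,0,0,0.02],
    [0,0,0,0,0,0,0.02],
    [0,0,0,0,0,0,0.02],
    [0,0,0,0,0,0,0.02],
    [0,0,0,0,0,0,0.02],
    [0,0,0,0,0,0,0.02],
    [0,0,0,0,0,0,0.02],
    [0,0,0,0,0,0,0.02],
    [0,0,0,0,0,0,0.02],
    [0,0,0,0,0,0,0.02],
    [0,0,0,0,0,0,0.02],
    [0,0,0,0,0,0,0.02],
    [0,0,0,0,0,0,0.02],
    [0,0,0,0,0,0,0.02],
    [0,0,0,0,0,0,0.02],
  ],
)

```text
t: 23.5
tool_pos: [0.544, 0.0787, 0.1656]
tool_rot: [-0.804, -2.829, -0.086]
ft_force: [-0.1, 0.6, -0.5]
width: 0.0259
gripper_force: 25.0
```

```bash
python3 - <<'E'
from h import *
from plant import optics
p,M,s=cur(); print(s["t"],np.round(p,4),s["width"],s["ft_force"],spotin("L",p,M))
r={n:optics.get_image(n) for n in ("wrist","top","scene")}; pickle.dump(r,open("im6.pkl","wb"))
W=aim("L",.235); q=chk(p,M,*W,17,np.array(s["q"]))
A=(W[0]+[0,0,.1],W[1]); q=chk(*W,*A,6,q)
P=np.array([.4141,.3519,.1036]); TP=TPICK; print("rot err pick",0)
U=(P+[0,0,.25],TP); q=chk(*A,*U,30,q)
E
```

```text
23.5 [0.544  0.0787 0.1656] 0.025888669041383705 [-0.13056371  0.56359442 -0.52267063] (array([0.60814856, 0.03925541, 0.06594309]), array([ 0.06842846, -0.00041899, -0.00179251]))
17 x [0.0076, -0.0, -0.0062] [0.0001, 0.0001, 0.0] max dp 0.0076 deg 0.01
  path [[0.518, 0.095, 0.204], [0.497, 0.108, 0.235], [0.477, 0.12, 0.265], [0.456, 0.133, 0.296]]
  q end [ 0.08  0.27  1.76  0.13  1.28 -0.99] speed frac 0.08 ikerr 0.0
6 x [0.0035, 0.0, -0.0163] [0.0, 0.0, 0.0] max dp 0.0163 deg 0.0
  path [[0.456, 0.133, 0.329], [0.456, 0.133, 0.363], [0.456, 0.133, 0.379], [0.456, 0.133, 0.396]]
  q end [ 0.08  0.2   1.59  0.12  1.52 -0.95] speed frac 0.15 ikerr 0.0
rot err pick 0
30 x [0.0017, 0.0075, 0.0017] [-0.0026, -0.0167, -0.0373] max dp 0.0075 deg 2.34
  path [[0.466, 0.194, 0.386], [0.461, 0.256, 0.377], [0.443, 0.307, 0.367], [0.414, 0.352, 0.354]]
  q end [ 0.59  0.15  1.79 -0.02  0.85 -1.53] speed frac 0.1 ikerr 0.0
```

Held for two seconds at 68 mm, about 2 mm off-axis. As a quick consistency check on the aim, I'll compare wrist-camera and top-camera positions of the tin, can and foot plate.

```bash
python3 - <<'E'
from h import *
d4=pickle.load(open("im4.pkl","rb"))
print("tin",ray("wrist",(375,126),.058,d4)[:2],"top (.3551,-.1342)"); print("soda",ray("wrist",(434,199),.134,d4)[:2],"top (.4606,-.1473)")
print("foot rear corners top",ray("top",(184.5,266),.0075)[:2],ray("top",(205,257),.0075)[:2])
F=R.from_euler("z",.553).apply([[-.06,.037,0],[-.06,-.037,0]])+[.4757,.3901,0]; print("wrist",F[:,:2])
E
```

```text
tin [ 0.35947525 -0.13884861] top (.3551,-.1342)
soda [ 0.45784902 -0.14823067] top (.4606,-.1473)
foot rear corners top [0.40496178 0.38527695] [0.4423043  0.32931695]
wrist [[0.40520887 0.3900707 ]
 [0.44407681 0.32710021]]
```

The cameras agree to within about 5 mm. I'll back out of the large pan and rise.

Emit:
jog_arm(
  motion=[
    [0.0076,0,-0.0062,0.0001,0.0001,0,0.02],
    [0.0076,0,-0.0062,0.0001,0.0001,0,0.02],
    [0.0076,0,-0.0062,0.0001,0.0001,0,0.02],
    [0.0076,0,-0.0062,0.0001,0.0001,0,0.02],
    [0.0076,0,-0.0062,0.0001,0.0001,0,0.02],
    [0.0076,0,-0.0062,0.0001,0.0001,0,0.02],
    [0.0076,0,-0.0062,0.0001,0.0001,0,0.02],
    [0.0076,0,-0.0062,0.0001,0.0001,0,0.02],
    [0.0076,0,-0.0062,0.0001,0.0001,0,0.02],
    [0.0076,0,-0.0062,0.0001,0.0001,0,0.02],
    [0.0076,0,-0.0062,0.0001,0.0001,0,0.02],
    [0.0076,0,-0.0062,0.0001,0.0001,0,0.02],
    [0.0076,0,-0.0062,0.0001,0.0001,0,0.02],
    [0.0076,0,-0.0062,0.0001,0.0001,0,0.02],
    [0.0076,0,-0.0062,0.0001,0.0001,0,0.02],
    [0.0076,0,-0.0062,0.0001,0.0001,0,0.02],
    [0.0076,0,-0.0062,0.0001,0.0001,0,0.02],
  ],
)

```text
t: 25.07
tool_pos: [0.4544, 0.134, 0.2963]
tool_rot: [-0.803, -2.827, -0.084]
ft_force: [0.6, 0.6, -1.7]
width: 0.026
gripper_force: 25.0
```

Emit:
jog_arm(
  motion=[
    [0.0035,0,-0.0163,0,0,0,0.02],
    [0.0035,0,-0.0163,0,0,0,0.02],
    [0.0035,0,-0.0163,0,0,0,0.02],
    [0.0035,0,-0.0163,0,0,0,0.02],
    [0.0035,0,-0.0163,0,0,0,0.02],
    [0.0035,0,-0.0163,0,0,0,0.02],
  ],
)

```text
t: 25.57
tool_pos: [0.4543, 0.1339, 0.3968]
tool_rot: [-0.803, -2.827, -0.084]
ft_force: [0.7, 0.8, -0.4]
width: 0.0256
gripper_force: 25.0
```

```bash
python3 - <<'E'
from h import *
p,M,s=cur(); print(s["t"],np.round(p,4),s["width"],s["ft_force"])
P=np.array([.4141,.3519,.1036]); TP=R.from_rotvec([-.766,2.697,.133]).as_matrix()
q=chk(p,M,P+[0,0,.2],TP,36,np.array(s["q"]))
E
```

```text
25.5667 [0.4543 0.1339 0.3968] 0.025594540741590316 [ 0.71290426  0.77133526 -0.43773979]
36 x [0.0015, 0.0061, 0.0029] [-0.0021, -0.0139, -0.031] max dp 0.0061 deg 1.95
  path [[0.462, 0.197, 0.373], [0.456, 0.255, 0.351], [0.438, 0.309, 0.327], [0.414, 0.352, 0.304]]
  q end [ 0.59  0.2   1.87 -0.02  0.73 -1.52] speed frac 0.1 ikerr 0.0
```

Emit:
jog_arm(
  motion=[
    [0.0015,0.0061,0.0029,-0.0021,-0.0139,-0.031,0.02],
    [0.0015,0.0061,0.0029,-0.0021,-0.0139,-0.031,0.02],
    [0.0015,0.0061,0.0029,-0.0021,-0.0139,-0.031,0.02],
    [0.0015,0.0061,0.0029,-0.0021,-0.0139,-0.031,0.02],
    [0.0015,0.0061,0.0029,-0.0021,-0.0139,-0.031,0.02],
    [0.0015,0.0061,0.0029,-0.0021,-0.0139,-0.031,0.02],
    [0.0015,0.0061,0.0029,-0.0021,-0.0139,-0.031,0.02],
    [0.0015,0.0061,0.0029,-0.0021,-0.0139,-0.031,0.02],
    [0.0015,0.0061,0.0029,-0.0021,-0.0139,-0.031,0.02],
    [0.0015,0.0061,0.0029,-0.0021,-0.0139,-0.031,0.02],
    [0.0015,0.0061,0.0029,-0.0021,-0.0139,-0.031,0.02],
    [0.0015,0.0061,0.0029,-0.0021,-0.0139,-0.031,0.02],
    [0.0015,0.0061,0.0029,-0.0021,-0.0139,-0.031,0.02],
    [0.0015,0.0061,0.0029,-0.0021,-0.0139,-0.031,0.02],
    [0.0015,0.0061,0.0029,-0.0021,-0.0139,-0.031,0.02],
    [0.0015,0.0061,0.0029,-0.0021,-0.0139,-0.031,0.02],
    [0.0015,0.0061,0.0029,-0.0021,-0.0139,-0.031,0.02],
    [0.0015,0.0061,0.0029,-0.0021,-0.0139,-0.031,0.02],
  ],
)

```text
t: 27.07
tool_pos: [0.4574, 0.2499, 0.3511]
tool_rot: [0.001, 3.068, 0.12]
ft_force: [0.0, 0.0, -0.7]
width: 0.0254
gripper_force: 25.0
```

Emit:
jog_arm(
  motion=[
    [0.0015,0.0061,0.0029,-0.0021,-0.0139,-0.031,0.02],
    [0.0015,0.0061,0.0029,-0.0021,-0.0139,-0.031,0.02],
    [0.0015,0.0061,0.0029,-0.0021,-0.0139,-0.031,0.02],
    [0.0015,0.0061,0.0029,-0.0021,-0.0139,-0.031,0.02],
    [0.0015,0.0061,0.0029,-0.0021,-0.0139,-0.031,0.02],
    [0.0015,0.0061,0.0029,-0.0021,-0.0139,-0.031,0.02],
    [0.0015,0.0061,0.0029,-0.0021,-0.0139,-0.031,0.02],
    [0.0015,0.0061,0.0029,-0.0021,-0.0139,-0.031,0.02],
    [0.0015,0.0061,0.0029,-0.0021,-0.0139,-0.031,0.02],
    [0.0015,0.0061,0.0029,-0.0021,-0.0139,-0.031,0.02],
    [0.0015,0.0061,0.0029,-0.0021,-0.0139,-0.031,0.02],
    [0.0015,0.0061,0.0029,-0.0021,-0.0139,-0.031,0.02],
    [0.0015,0.0061,0.0029,-0.0021,-0.0139,-0.031,0.02],
    [0.0015,0.0061,0.0029,-0.0021,-0.0139,-0.031,0.02],
    [0.0015,0.0061,0.0029,-0.0021,-0.0139,-0.031,0.02],
    [0.0015,0.0061,0.0029,-0.0021,-0.0139,-0.031,0.02],
    [0.0015,0.0061,0.0029,-0.0021,-0.0139,-0.031,0.02],
    [0.0015,0.0061,0.0029,-0.0021,-0.0139,-0.031,0.02],
    [0,0,0,0,0,0,0.02],
  ],
)

```text
t: 28.65
tool_pos: [0.4127, 0.3539, 0.3001]
tool_rot: [-0.769, 2.695, 0.131]
ft_force: [-0.3, -0.3, -0.5]
width: 0.0257
gripper_force: 25.0
```

```bash
python3 - <<'E'
from h import *
p,M,s=cur(); print(s["t"],np.round(p,4),s["width"],s["ft_force"])
P=np.array([.4141,.3519,.1036]); TP=R.from_rotvec([-.766,2.697,.133]).as_matrix()
q=chk(p,M,P+[0,0,.04],TP,12,np.array(s["q"]))
E
```

```text
28.65 [0.4127 0.3539 0.3001] 0.025677953695676888 [-0.26582389 -0.34909617 -0.54718523]
12 x [0.0044, -0.0002, 0.0123] [-0.0001, 0.0, 0.0002] max dp 0.0123 deg 0.01
  path [[0.413, 0.353, 0.248], [0.414, 0.353, 0.209], [0.414, 0.352, 0.17], [0.414, 0.352, 0.144]]
  q end [ 0.59  0.42  2.07 -0.04  0.3  -1.5 ] speed frac 0.13 ikerr 0.0
```

Emit:
jog_arm(
  motion=[
    [0.0044,-0.0002,0.0123,-0.0001,0,0.0002,0.02],
    [0.0044,-0.0002,0.0123,-0.0001,0,0.0002,0.02],
    [0.0044,-0.0002,0.0123,-0.0001,0,0.0002,0.02],
    [0.0044,-0.0002,0.0123,-0.0001,0,0.0002,0.02],
    [0.0044,-0.0002,0.0123,-0.0001,0,0.0002,0.02],
    [0.0044,-0.0002,0.0123,-0.0001,0,0.0002,0.02],
    [0.0044,-0.0002,0.0123,-0.0001,0,0.0002,0.02],
    [0.0044,-0.0002,0.0123,-0.0001,0,0.0002,0.02],
    [0.0044,-0.0002,0.0123,-0.0001,0,0.0002,0.02],
    [0.0044,-0.0002,0.0123,-0.0001,0,0.0002,0.02],
    [0.0044,-0.0002,0.0123,-0.0001,0,0.0002,0.02],
    [0.0044,-0.0002,0.0123,-0.0001,0,0.0002,0.02],
    [0,0,0,0,0,0,0.02],
    [0,0,0,0,0,0,0.02],
  ],
)

```text
t: 29.82
tool_pos: [0.4159, 0.3515, 0.1439]
tool_rot: [-0.761, 2.699, 0.133]
ft_force: [-0.6, 0.5, -0.1]
width: 0.0258
gripper_force: 25.0
```

```bash
python3 - <<'E'
from h import *
p,M,s=cur(); print(s["t"],np.round(p,4),s["width"],s["ft_force"])
P=np.array([.4141,.3519,.1036]); TP=R.from_rotvec([-.766,2.697,.133]).as_matrix()
print(np.degrees(R.from_matrix(M.T@TP).as_rotvec()))
q=chk(p,M,P-.0015*TX+[0,0,.0005],TP,14,np.array(s["q"]))
E
```

```text
29.8167 [0.4159 0.3515 0.1439] 0.025753840404147885 [-0.58258281  0.53813723 -0.11608677]
[-0.03959309 -0.01978676 -0.20644584]
14 x [0.0011, 0.0001, 0.0026] [-0.0, -0.0, -0.0003] max dp 0.0026 deg 0.02
  path [[0.415, 0.351, 0.133], [0.414, 0.351, 0.121], [0.414, 0.351, 0.113], [0.413, 0.351, 0.105]]
  q end [ 0.59  0.49  2.1  -0.07  0.2  -1.47] speed frac 0.03 ikerr 0.0
```

Emit:
jog_arm(
  motion=[
    [0.0011,0.0001,0.0026,0,0,-0.0003,0.02],
    [0.0011,0.0001,0.0026,0,0,-0.0003,0.02],
    [0.0011,0.0001,0.0026,0,0,-0.0003,0.02],
    [0.0011,0.0001,0.0026,0,0,-0.0003,0.02],
    [0.0011,0.0001,0.0026,0,0,-0.0003,0.02],
    [0.0011,0.0001,0.0026,0,0,-0.0003,0.02],
    [0.0011,0.0001,0.0026,0,0,-0.0003,0.02],
    [0.0011,0.0001,0.0026,0,0,-0.0003,0.02],
    [0.0011,0.0001,0.0026,0,0,-0.0003,0.02],
    [0.0011,0.0001,0.0026,0,0,-0.0003,0.02],
    [0.0011,0.0001,0.0026,0,0,-0.0003,0.02],
    [0.0011,0.0001,0.0026,0,0,-0.0003,0.02],
    [0.0011,0.0001,0.0026,0,0,-0.0003,0.02],
    [0,0,0,0,0,0,0.02],
    [0,0,0,0,0,0,0.02],
  ],
)

```text
t: 31.07
tool_pos: [0.4135, 0.3516, 0.1073]
tool_rot: [-0.766, 2.696, 0.132]
ft_force: [0.2, -0.1, -0.4]
width: 0.0257
gripper_force: 25.0
```

```bash
python3 - <<'E'
from h import *
p,M,s=cur(); print(s["t"],np.round(p,4),s["width"],s["ft_force"])
P=np.array([.4141,.3519,.1036]); TP=R.from_rotvec([-.766,2.697,.133]).as_matrix()
print(P-p,M.T@(P-p))
E
```

```text
31.0667 [0.4135 0.3516 0.1073] 0.025735712295302755 [ 0.21221364 -0.09722155 -0.42608329]
[ 0.00064849  0.00030043 -0.00367713] [ 5.87435562e-04 -7.85797524e-05  3.69876287e-03]
```

Emit:
jog_arm(
  motion=[
    [0.0003,0,0.0009,0,0,0,0.02],
    [0.0003,0,0.0009,0,0,0,0.02],
    [0.0003,0,0.0009,0,0,0,0.02],
    [0,0,0,0,0,0,0.02],
    [0,0,0,0,0,0,0.02],
  ],
)

```text
t: 31.48
tool_pos: [0.4135, 0.3516, 0.1046]
tool_rot: [-0.766, 2.696, 0.132]
ft_force: [0.1, 0.8, 0.4]
width: 0.0258
gripper_force: 25.0
```

Emit:
jog_arm(
  motion=[
    [0.0002,0,0.0006,0,0,0,0.02],
    [0.0002,0,0.0006,0,0,0,0.02],
    [0,0,0,0,0,0,0.02],
    [0,0,0,0,0,0,0.02],
  ],
)

```text
t: 31.82
tool_pos: [0.4139, 0.3519, 0.1036]
tool_rot: [-0.766, 2.695, 0.133]
ft_force: [1.4, -0.0, 0.8]
width: 0.026
gripper_force: 25.0
```

Emit:
jog_arm(
  motion=[
    [0,0,0,0,0,0,0.03],
    [0,0,0,0,0,0,0.034],
    [0,0,0,0,0,0,0.045],
    [0,0,0,0,0,0,0.06],
    [0,0,0,0,0,0,0.07],
    [0,0,0,0,0,0,0.07],
    [0,0,0,0,0,0,0.07],
    [0,0,0,0,0,0,0.07],
  ],
)

```text
t: 32.48
tool_pos: [0.4136, 0.3517, 0.1033]
tool_rot: [-0.766, 2.696, 0.132]
ft_force: [-0.3, -0.1, 0.4]
width: 0.0674
gripper_force: 0.0
```

```bash
python3 - <<'E'
from h import *
from plant import optics
p,M,s=cur(); print(s["t"],np.round(p,4),s["width"],s["ft_force"],np.round(s["q"],3))
r={n:optics.get_image(n) for n in ("wrist","scene")}; pickle.dump(r,open("im7.pkl","wb"))
r3=pickle.load(open("im3.pkl","rb"))
sl=np.s_[225:325,275:408]
print("scene diff",np.abs(r["scene"]["img"][sl].astype(int)-r3["scene"]["img"][sl]).mean(), "wrist diff",np.abs(r["wrist"]["img"][230:330,240:320].astype(int)-r3["wrist"]["img"][230:330,240:320]).mean())
def cen(im):  # white body in the wrist picture
    a=im[235:292,240:330].astype(int); m=(a.min(2)>150); v,u=np.nonzero(m); return m.sum(),u.mean()+240,v.mean()+235,v.min()+235
print(cen(r3["wrist"]["img"]),cen(r["wrist"]["img"]))
q=chk(p,M,p-.1*M[:,2],M,10,np.array(s["q"]))
E
```

```text
32.4833 [0.4136 0.3517 0.1033] 0.06741546466634904 [-0.34600511 -0.05265114  0.42343374] [ 0.589  0.496  2.104 -0.073  0.193 -1.466]
scene diff 4.018020050125314 wrist diff 4.477416666666667
(np.int64(628), np.float64(282.13057324840764), np.float64(278.96019108280257), np.int64(241)) (np.int64(645), np.float64(282.63255813953486), np.float64(278.5875968992248), np.int64(250))
10 x [-0.0, -0.0, -0.01] [0.0, 0.0, 0.0] max dp 0.01 deg 0.0
  path [[0.405, 0.346, 0.132], [0.396, 0.341, 0.16], [0.39, 0.337, 0.179], [0.384, 0.334, 0.197]]
  q end [ 0.59  0.29  2.09 -0.04  0.42 -1.5 ] speed frac 0.12 ikerr 0.0
```

Released, and the thermometer sits within about 1 px of where it lay before the pick. Retracting.

Emit:
jog_arm(
  motion=[
    [0,0,-0.005,0,0,0,0.07],
    [0,0,-0.01,0,0,0,0.07],
    [0,0,-0.01,0,0,0,0.07],
    [0,0,-0.01,0,0,0,0.07],
    [0,0,-0.01,0,0,0,0.07],
    [0,0,-0.01,0,0,0,0.07],
    [0,0,-0.01,0,0,0,0.07],
    [0,0,-0.01,0,0,0,0.07],
    [0,0,-0.01,0,0,0,0.07],
    [0,0,-0.01,0,0,0,0.07],
    [0,0,-0.01,0,0,0,0.07],
    [0,0,-0.01,0,0,0,0.07],
    [0,0,0,0,0,0,0.07],
    [0,0,0,0,0,0,0.07],
  ],
)

```text
t: 33.75
tool_pos: [0.3801, 0.3312, 0.212]
tool_rot: [-0.766, 2.695, 0.133]
ft_force: [0.4, -0.0, -0.1]
width: 0.0697
gripper_force: 0.0
```

```bash
python3 - <<'E'
from h import *
from plant import optics
p,M,s=cur(); print(s["t"],np.round(p,4),s["width"])
r={n:optics.get_image(n) for n in ("scene","top")}
sl=np.s_[235:300,310:375]
def cen(im):
    a=im[242:280,325:363].astype(int); m=(a.min(2)>195)&(a.max(2)-a.min(2)<40); v,u=np.nonzero(m); g=(a[:,:,1]-a[:,:,0]>25)&(a[:,:,1]-a[:,:,2]>10); gv,gu=np.nonzero(g); return m.sum(),u.mean()+325,v.mean()+242,g.sum(),gu.mean()+325,gv.mean()+242
print(np.round(cen(d["scene"]["img"]),2),np.round(cen(r["scene"]["img"]),2))
def gt(im):
    a=im[222:250,172:195].astype(int); g=(a[:,:,1]-a[:,:,0]>25)&(a[:,:,1]-a[:,:,2]>10); v,u=np.nonzero(g); return g.sum(),u.mean()+172,v.mean()+222
print(np.round(gt(d["top"]["img"]),2),np.round(gt(r["top"]["img"]),2))
E
```

```text
33.75 [0.3801 0.3312 0.212 ] 0.0697291319114757
[352.   343.35 250.64  29.   340.79 264.83] [354.   343.26 250.77  29.   340.79 264.83]
[ 29. 184. 235.] [ 0. nan nan]<stdin>:10: RuntimeWarning: Mean of empty slice.
  ret = ret.dtype.type(ret / rcount)
```

The scene camera shows the screen at exactly its starting pixel, (340.79, 264.83), so the thermometer is seated as it was. In the top view the arm hides it. Handing in.

```bash
python3 -c "
from plant import close_job
print(close_job())"
```

```text
the job is handed in; nothing more can be done
None
```

I handed the job in at about 34 s of the 69 s allowed; no verdict came back. By my measurements, both pans were read for two seconds or more at about 66 and 68 mm, within 2 mm of the spots, no contact showed in the force readings, and the thermometer is back on its rest where it started.

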